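# Close the draw latch of the key-gluing press

### The arm

A 6-joint arm with a two-finger parallel gripper is mounted at the origin on the work surface. World frame = base frame: x ahead of the robot, y to its left, z up, the work surface at z = 0. Lengths are in m, angles in rad, forces in N, time in s.
With the tool pointing down it reaches from about 0.3 to 0.775 m from the base axis. Payload 14.6 kg.
Tool frame: the origin (TCP) lies midway between the tips of the shut fingers; the grasp point (between the pads) lies 19 mm behind it; z points along the fingers, y is the direction in which the jaws open and shut (so a half turn about z gives the same grasp; the last joint's range is limited). The gripper opens to 85 mm and grips with 20 to 120 N. Pads are 22 mm wide; open, the fingers measure 114 mm over their backs; the gripper's body (76 mm by 85 mm) begins 54 mm behind the grasp point. The pads swing forward as they close: fully open they stand 13 mm farther back than shut.
Start: joints at [-1.353, 0.3, 1.521, -0, 1.321, -0.067], TCP at [0.155, -0.528, 0.197] pointing down, gripper open.
Joint ranges: [-3.03, 3.03], [-0.79, 2.21], [0.23, 2.52], [-1.04, 4.18], [0, 3.07], [-2.55, 2.55]. Speed limits (rad/s): [2.22, 2.22, 2.57, 3.14, 3.14, 3.14].

### API

Orientations are given as a 3x3 rotation matrix whose columns are the frame's x, y, z axes.
In Python, from bench import robot gives the robot as it stands.
- The arm moves only by the tool apply_moves, never from a script. Its argument "steps" is a list that holds one entry, the list of rows, each a list of 7 numbers: the shift along the tool's x, y, z in cm, then the turn, a rotation vector about the tool's x, y, z in degrees, then the opening, from 0 (shut) to 1 (fully open). In form: [[[x, y, z, ax, ay, az, fingers], ...]]. A call has 1 to 5 rows; each row shifts and turns the commanded pose from where the row before left it, along the tool's axes as they then stand; what a row does not reach is not made up. A row lasts 1/12 s, in which the tool goes at most 41.7 mm and 7.16 degrees, less where a joint would pass 70% of its speed; a pose out of reach is approached as far as the arm can. A call is refused whole if a number of a shift passes 4.17 or a number of a turn 7.16, either way. A call with a gripper value outside its range is refused whole. The fingers move at their own pace and stop on an object; "force" is the grip in N (left out, the last holds). Time passes only in rows, so rows that do not move let the fingers close. It gives the time, the measured TCP pose, the force and the opening at its end, in the units of the state.
- robot.get_obs(): the state, without advancing time (a new reading comes with each control period).
- robot.get_image(name): name is "scene" or "top" or "wrist"; returns a dict with "color" (480x640x3 uint8, red, green, blue), "range_z" (480x640 float32, m along the optical axis (not along the pixel's ray), 0 where there is no reading), "intrinsics" (3x3 intrinsics, pixels), "xyz" and "orientation" of the camera in the world. Camera axes: x right, y up, looking along -z (the intrinsics and any distortion apply to the point x, -y, -z); pixel columns grow to the right and rows downward; lengths in m; the calibration is good to about 2 mm. A picture is of the moment at which its call begins.
- robot.close_job(): hands the job in, once; it reports no verdict.
The state is a dict: "clock": time; "joint_positions": joint angles; "joint_velocities": joint speeds; "joint_efforts": joint torques, N m; "eef_pos": TCP position; "eef_rot": TCP orientation; "contact_force": force on the tool from outside, world axes, zero at the start; "torque": the same for the moment, N m; "gripper_width": finger opening in m.
Only numpy, scipy, OpenCV 4.12 (cv2) and the standard library are available. Lean on these libraries where they do the work, as an engineer would, in place of code of your own. Each camera call takes 0.05 s, during which the arm holds its last target.

### The job

A repaired piano key lies in the small gluing press: close the press's draw latch on it. First pull the wire bail out over the steel keeper on the sliding cheek and lower it so that its crossbar drops behind the keeper, draw it back until the bar is caught under the keeper's lip, then push the lever over past centre and down onto its brass stop button, and keep it pressed there for a full second with a firm push of about 12 to 22 newtons, never more than 35. Let go at the end with the latch holding, and leave the key top, flanges and tools where they lie.

Things in the scene. Friction and masses are not known exactly. Their poses are not given: they have to be found in the camera images.
- press: Gluing press fixed to the bench, brown wood board 300 x 90 x 18 mm. Origin: centre of its underside, below the lever pivot (pivot at z 60 mm). x runs along the press from lever end to keeper end, y across (parallel to the hinges), z up. A key 170 mm long lies across it at x 20 to 43, top z 43; keeper at x 66 to 79; end block at x 135 to 147, top z 38. Lever, bail and keeper lie at y 0.
- lever (a joint): Angle of the latch lever: 0 = level, grip towards the press's -x; 1.57 = upright; 2.3 = fully back towards the keeper. Starts at 1.35 to 1.7; stays where left (1 N at its tip moves it). With the bail hooked it takes up to 10 N at the grip, is at dead centre at about 0.35 to 0.55 and then is drawn down to the stop, whose height is unknown: it comes to rest, rigidly, anywhere from about -0.17 to 0.17.
- handle: The lever's grip plate to press on: steel bar 22 mm wide (y), 10 mm thick, from 15 to 75 mm from the pivot. Origin on the pivot axis at mid-thickness; it runs along its own -x, its z points out of the pressing face (up when closed). Press 60 to 70 mm from the pivot. Under it, 55 mm from the pivot, the brass stop button (14 mm dome), set to a new height each time, not measured: feel for it.
- lever_tip (a point): Middle of the far edge of the lever plate's pressing face, 75 mm from the pivot; same axes as the handle.
- bail (a joint): Angle (rad) of the wire bail against the lever. The bail's elevation above the press's +x direction is (bail angle - lever angle); 0 = level and pointing to the keeper. Pulling it takes about 4 N. Slight hinge friction holds it where it is left, so a slack bail lifts as the lever comes forward: draw the bar back against the keeper, under its lip, before letting go.
- bail_bar (a point): Centre of the bail's crossbar, a steel wire 6 mm thick, 44 mm long along y, 87 mm from the bail's hinge pin. The pin is on the lever 23 mm from the pivot (22 mm along the grip, 6.8 mm below the plate's mid-plane). x of these axes points from pin to bar; z is up when the bail is level.
- bail_tab (a point): Grip point on the bail's pull tab beyond the crossbar: flat steel, 14 mm wide (y, grip it so from above), 6 mm thick, 32 mm long, bent up 40 degrees from the loop. The point lies, in the axes of bail_bar, at +18 mm x, +15 mm z of it; the tab ends 10 mm further on. The tab can pivot between the fingers as the bail swings; a grip of 10 to 20 N is enough.
- keeper_seat (a point): Where the crossbar's centre sits when hooked, 52 mm above the bench, against the keeper's face that looks to the press's +x (axes as press). The keeper's lip, 28 mm wide, overhangs this face by 5 mm; lip underside 6 mm, top 10 mm above this point. To pass the lip the bar must be over 5 mm to +x of here; with the lever at 2.2 it reaches about 13 mm. A ledge 16 mm below stops the bar's underside.
- carriage (a joint): Travel (m) of the sliding cheek towards the key: 0 = open (springs hold it there), 0.010 to 0.013 with the latch closed (about 28 N of spring force), at most 0.018.
- keytop: Bystander: ivory-coloured celluloid key top, a plate 50 x 22 x 4 mm. Origin: centre of underside.
- flange1: Bystander: brass flange, 30 x 12 x 10 mm, lying on the bench. Origin: centre of underside.
- flange2: Bystander: brass flange like flange1.
- flange3: Bystander: brass flange like flange1, lying on the press's base board near the lever's end.
- pricker: Bystander: bone-handled pricking tool, about 125 mm long, 18 mm thick, lying along its x.
- wrench: Bystander: beech-handled capstan wrench, about 185 mm long, 20 mm thick, lying along its x.

How it is judged:
On the way, in this order (a step that is already met when the one before it is completed fails the run):
1. the bail's crossbar is hooked under the keeper's lip, lever still up (x of bail_bar in the frame of keeper_seat between -0.004 and 0.004 m and z of bail_bar in the frame of keeper_seat between -0.016 and 0.005 m and value of joint lever above 0.7 rad), for 0.2 s.
2. the lever is past centre, down on its stop, and pressed there with more than 10 N for 0.8 s (x of bail_bar in the frame of keeper_seat between -0.004 and 0.004 m and z of bail_bar in the frame of keeper_seat between -0.016 and 0.005 m and value of joint lever below 0.24 rad and contact force between the fingers and handle above 10 N), for 0.8 s.
At the end, for the whole second after the job is handed in: The crossbar sits under the keeper's lip (within 4 mm along the press of the seat, between 16 mm below and 5 mm above it), the lever is down past centre (below 0.24 rad) and at rest, the cheek is drawn in by more than 8 mm, and nothing is touched (x of bail_bar in the frame of keeper_seat between -0.004 and 0.004 m and z of bail_bar in the frame of keeper_seat between -0.016 and 0.005 m and value of joint lever below 0.24 rad and velocity of joint lever between -0.1 and 0.1 rad/s and value of joint carriage above 0.008 m).
It fails at once if the lever is pressed with more than 35 N (contact force between the fingers and handle above 35 N).
It fails at once if a bystander is moved by more than 25 mm (distance of any of keytop, flange1, flange2, flange3, pricker, wrench from where it was at the start of the episode above 0.025 m).
It also fails if it takes over 72 s, if anything falls off the work surface, if the arm or the gripper's body presses on something with over 40 N, if the wrist force passes 120 N, or if a joint passes its speed limit or range.

## Working session

There is one attempt and no reset: what is moved stays moved. The work goes in short steps, Python scripts to look and compute and a tool call to move; the robot and the scene stay as the last step left them, time stands still between calls to the robot, and variables do not carry over. Pictures are saved under pics/ and viewed, and the job is handed in when it is done.

Besides the shell and the picture viewer there is one more tool, called after "Call:" as name(argument=value, ...), one argument or row to a line, values as JSON. apply_moves: Moves the arm, as the interface text tells. Its arguments: {"type":"object","properties":{"steps":{"type":"array","items":{"type":"array","items":{"type":"array","items":{"type":"number"}}}},"force":{"type":"number"}},"required":["steps"]}

```bash
ls; mkdir -p pics; python3 - <<'E'
from bench import robot
import cv2,numpy as np
o=robot.get_obs()
for k,v in o.items(): print(k,np.round(v,3).tolist())
for n in ["scene","top","wrist"]:
    im=robot.get_image(n); cv2.imwrite(f"pics/{n}0.png",im["color"][:,:,::-1]); print(n,im["intrinsics"],im["xyz"],im["orientation"]); np.savez(f"{n}0.npz",**im)
E
```

```text
pics
clock 0.0
joint_positions [-1.353, 0.301, 1.522, -0.0, 1.321, -0.067]
joint_velocities [-0.001, -0.001, -0.0, 0.0, 0.001, 0.002]
joint_efforts [-0.005, -54.351, -36.179, -0.0, 0.004, 0.0]
eef_pos [0.154, -0.528, 0.196]
eef_rot [[0.96, 0.281, -0.0], [0.281, -0.96, 0.001], [0.0, -0.001, -1.0]]
contact_force [0.429, -0.056, 0.376]
torque [0.004, -0.002, 0.075]
gripper_width 0.086
scene [[453.40752115   0.         318.90413019]
 [  0.         453.40752115 242.27044925]
 [  0.           0.           1.        ]] [ 1.16398073 -0.23914528  0.7035578 ] [[ 0.35586118 -0.66683978  0.65474233]
 [ 0.93451353  0.24876233 -0.25456193]
 [ 0.00687679  0.70245427  0.71169565]]
top [[595.84042296   0.         312.95580213]
 [  0.         595.84042296 248.22688122]
 [  0.           0.           1.        ]] [0.38174764 0.01377804 1.24650823] [[ 3.35126125e-03  9.86619290e-01 -1.63006580e-01]
 [-9.99994033e-01  3.44305627e-03  2.80629651e-04]
 [ 8.38115456e-04  1.63004667e-01  9.86624942e-01]]
wrist [[404.63613759   0.         318.69579745]
 [  0.         404.63613759 236.26729872]
 [  0.           0.           1.        ]] [ 0.23017105 -0.50488449  0.3744153 ] [[ 2.81530457e-01  9.14048169e-01  2.91987237e-01]
 [-9.59552020e-01  2.68408678e-01  8.49511720e-02]
 [-7.22445174e-04 -3.04093286e-01  9.52641985e-01]]
```

View pics/scene0.png

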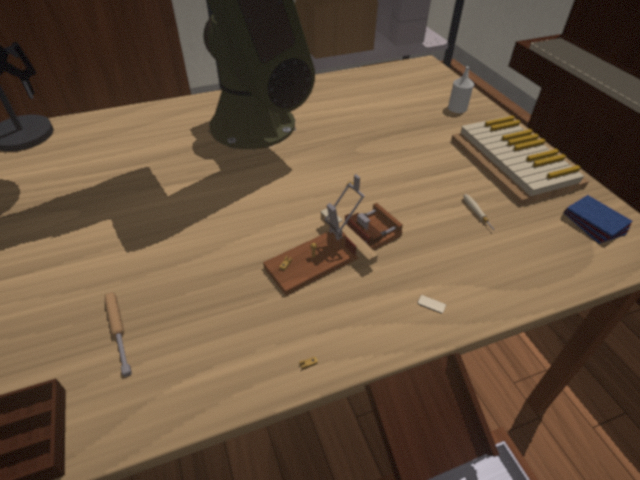

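View pics/top0.png

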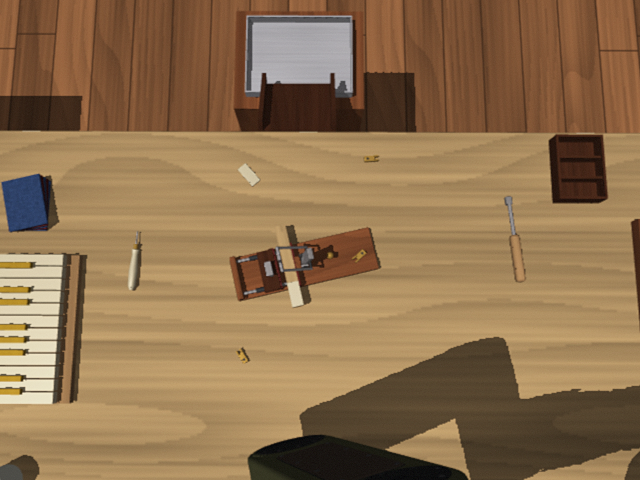

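View pics/wrist0.png

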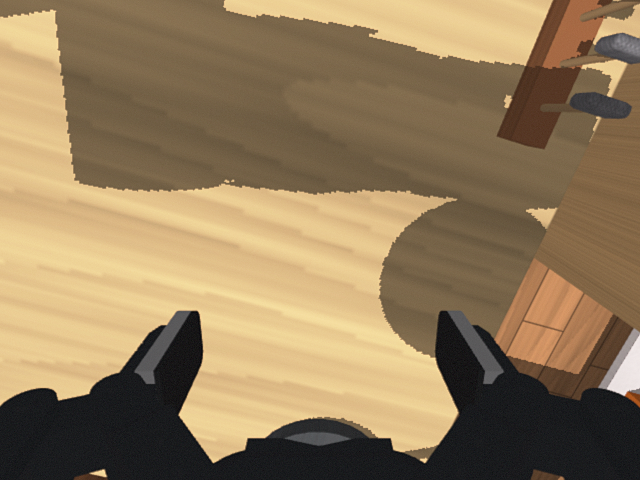

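The scene view shows the press at about (335,245). The top view shows its board from (232,280) to (380,248), with the lever up near (308,258). I'll zoom in on both views.

```bash
cat > h.py <<'E'
import numpy as np,cv2
def ray(im,u,v):
    K=im["intrinsics"];d=np.array([(u-K[0,2])/K[0,0],-(v-K[1,2])/K[1,1],-1.0])
    return np.array(im["xyz"]),np.array(im["orientation"])@d
def onz(im,u,v,z):
    o,d=ray(im,u,v);return o+d*(z-o[2])/d[2]
def proj(im,p):
    K=im["intrinsics"];c=np.array(im["orientation"]).T@(np.array(p)-im["xyz"])
    return np.array([K[0,2]+K[0,0]*c[0]/-c[2],K[1,2]-K[1,1]*c[1]/-c[2]])
def cloud(im):
    K=im["intrinsics"];z=np.array(im["range_z"],float);v,u=np.mgrid[0:z.shape[0],0:z.shape[1]]
    P=np.stack([(u-K[0,2])/K[0,0]*z,-(v-K[1,2])/K[1,1]*z,-z],-1)
    return P@np.array(im["orientation"]).T+im["xyz"]
def two(imA,a,imB,b):
    o1,d1=ray(imA,*a);o2,d2=ray(imB,*b)
    A=np.stack([d1,-d2],1);s=np.linalg.lstsq(A,o2-o1,rcond=None)[0]
    p,q=o1+s[0]*d1,o2+s[1]*d2
    return (p+q)/2,np.linalg.norm(p-q)
E
python3 - <<'E'
import numpy as np,cv2
from h import *
t=dict(np.load("top0.npz"));s=dict(np.load("scene0.npz"))
for n,im,(x0,y0,x1,y1) in [("top",t,(220,215,390,315)),("scene",s,(255,165,415,300))]:
    c=im["color"][y0:y1,x0:x1,::-1];k=800/(x1-x0) if n=="top" else 4.4
    cv2.imwrite(f"pics/{n}z.png",cv2.resize(c,None,fx=k,fy=k,interpolation=cv2.INTER_CUBIC));print(n,k)
C=cloud(t)
# board: height mask
m=(C[...,2]>0.012)&(C[...,2]<0.024)&(t["range_z"]>0)
m[:200]=0;m[330:]=0;m[:,:200]=0;m[:,400:]=0
n,l,st,ce=cv2.connectedComponentsWithStats(m.astype(np.uint8))
for i in range(1,n):
    if st[i,4]>100: print(st[i],np.median(C[l==i],0))
hsv=cv2.cvtColor(t["color"],cv2.COLOR_RGB2HSV)
for p in [(250,280),(350,240),(340,270),(285,240),(100,300),(200,200)]: print(p,hsv[p[1],p[0]],C[p[1],p[0]])
E
```

```text
top 4.705882352941177
scene 4.4
[ 291  228   87   59 2841] [ 0.56645208 -0.0407258   0.01774514]
[237 260  26  32 604] [0.52775843 0.14550777 0.01790591]
[243 285  45  15 151] [0.48912221 0.12047669 0.01737411]
(250, 280) [ 11 162 134] [0.51735257 0.14340975 0.01985858]
(350, 240) [ 11 161 117] [ 0.60253148 -0.06413427  0.01756871]
(340, 270) [ 11 166 126] [ 0.53941169 -0.04302619  0.01534147]
(285, 240) [ 18 108 181] [0.59769373 0.07090571 0.04189484]
(100, 300) [ 18 111 175] [ 0.47659725  0.45862802 -0.00154778]
(200, 200) [ 18 114 172] [ 0.69226922  0.25679683 -0.00157803]
```

View pics/topz.png

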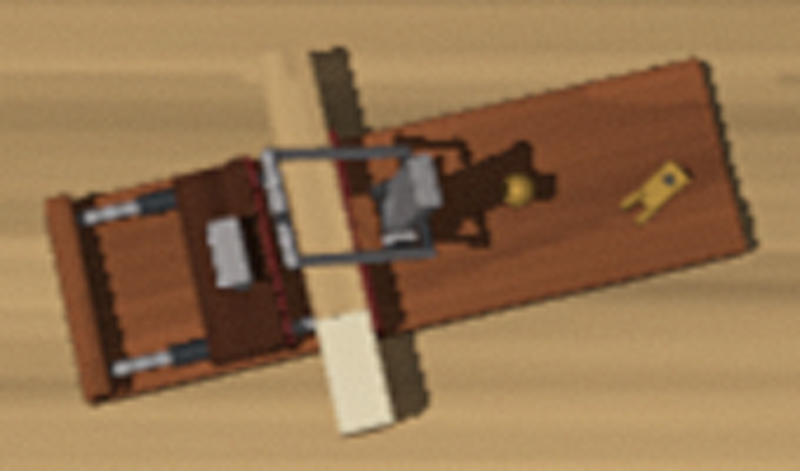

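View pics/scenez.png

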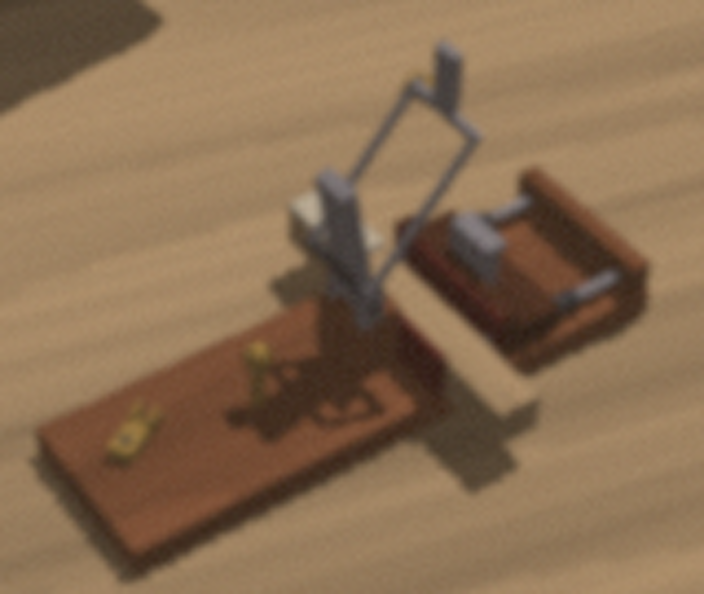

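```bash
python3 - <<'E'
import numpy as np,cv2
from h import *
t=dict(np.load("top0.npz"))
C=cloud(t)
m=(C[...,2]>0.011)&(t["range_z"]>0)
m[:200]=0;m[330:]=0;m[:,:200]=0;m[:,400:]=0
b=(C[...,2]>0.011)&(C[...,2]<0.026)&(t["range_z"]>0)
b[:200]=0;b[330:]=0;b[:,:225]=0;b[:,390:]=0
n,l,st,ce=cv2.connectedComponentsWithStats(b.astype(np.uint8))
k=np.isin(l,[i for i in range(1,n) if st[i,4]>60])
P=np.array([onz(t,u,v,0.018)[:2] for v,u in np.argwhere(k)])
r=cv2.minAreaRect(P.astype(np.float32));print(r); print(cv2.boxPoints(r))
E
```

```text
((0.5536200404167175, 0.02768094092607498), (0.0907096341252327, 0.28688037395477295), 13.326701164245605)
[[ 0.47642314  0.15680407]
 [ 0.54254997 -0.12235106]
 [ 0.63081694 -0.10144219]
 [ 0.5646901   0.17771295]]
```

The board measures 90.7 mm wide, against 90 given. The grip end faces world -y, and press +x is about (-0.23, 0.97). The bail stands raised at roughly 45° with its tab up. I'll move above the press for a closer look with the wrist camera.

Call:
apply_moves(
  steps=[
    [[2,-1.8,-2,0,0,0,1],[3,-2.65,-0.5,0,0,0,1],[3,-2.65,-0.5,0,0,0,1],[3,-2.65,-0.5,0,0,0,1],[3,-2.65,-0.5,0,0,0,1]],
  ],
)

```text
clock: 0.57
eef_pos: [0.2545, -0.3678, 0.2371]
eef_rot: [[0.96, 0.28, -0.0], [0.28, -0.96, 0.0], [-0.0, -0.0, -1.0]]
contact_force: [1.1, -0.9, 0.5]
gripper_width: 0.0853
```

Call:
apply_moves(
  steps=[
    [[3,-2.65,-0.4,0,0,0,1],[3,-2.65,-0.4,0,0,0,1],[3,-2.65,-0.4,0,0,0,1],[3,-2.65,-0.4,0,0,0,1],[3,-2.65,-0.4,0,0,0,1]],
  ],
)

```text
clock: 0.98
eef_pos: [0.3612, -0.1983, 0.2574]
eef_rot: [[0.96, 0.281, 0.0], [0.281, -0.96, -0.0], [0.0, 0.0, -1.0]]
contact_force: [0.8, -1.0, -0.3]
gripper_width: 0.0854
```

Call:
apply_moves(
  steps=[
    [[3,-2.65,-0.4,0,0,0,1],[3,-2.65,-0.4,0,0,0,1],[3,-2.65,-0.4,0,0,0,1],[3,-2.65,-0.4,0,0,0,1],[3,-2.65,-0.4,0,0,0,1]],
  ],
)

```text
clock: 1.4
eef_pos: [0.4681, -0.0288, 0.2773]
eef_rot: [[0.96, 0.281, 0.0], [0.281, -0.96, -0.0], [0.0, 0.0, -1.0]]
contact_force: [0.2, -0.2, 0.1]
gripper_width: 0.0854
```

Call:
apply_moves(
  steps=[
    [[3,-2.65,0,0,0,0,1],[3,-2.65,0,0,0,0,1],[3,-2.65,0,0,0,0,1],[0,0,0,0,0,-7,1],[0,0,0,0,0,-7,1]],
  ],
)

```text
clock: 1.82
eef_pos: [0.5319, 0.0726, 0.276]
eef_rot: [[0.859, 0.511, -0.002], [0.511, -0.859, -0.0], [-0.002, -0.001, -1.0]]
contact_force: [0.5, 0.1, -0.9]
gripper_width: 0.0856
```

Call:
apply_moves(
  steps=[
    [[0,0,0,0,0,-7,1],[0,0,0,0,0,-7,1],[0,0,0,0,0,-7,1],[0,0,0,0,0,-7,1],[0,0,0,0,0,-7,1]],
  ],
)

```text
clock: 2.23
eef_pos: [0.5315, 0.0707, 0.2768]
eef_rot: [[0.412, 0.911, -0.001], [0.911, -0.412, -0.0], [-0.0, -0.0, -1.0]]
contact_force: [0.2, -0.6, 1.2]
gripper_width: 0.0854
```

Call:
apply_moves(
  steps=[
    [[0,0,0,0,0,-7,1],[0,0,0,0,0,-7,1],[0,0,0,0,0,-7,1],[0,0,0,0,0,-7,1],[0,0,0,0,0,-7,1]],
  ],
)

```text
clock: 2.65
eef_pos: [0.5314, 0.0707, 0.2768]
eef_rot: [[-0.185, 0.983, -0.001], [0.983, 0.185, -0.0], [0.0, -0.001, -1.0]]
contact_force: [-0.4, -0.0, -0.5]
gripper_width: 0.0851
```

Call:
apply_moves(
  steps=[
    [[0,0,0,0,0,-2,1],[0,0,0,0,0,0,1],[0,0,0,0,0,0,1]],
  ],
)

```text
clock: 2.9
eef_pos: [0.5315, 0.0707, 0.2769]
eef_rot: [[-0.212, 0.977, -0.0], [0.977, 0.212, -0.0], [0.0, -0.0, -1.0]]
contact_force: [0.4, -0.3, -0.4]
gripper_width: 0.0857
```

```bash
python3 - <<'E'
from bench import robot
import cv2,numpy as np
print(np.round(robot.get_obs()["joint_positions"],3))
for n in ["wrist","scene","top"]:
    im=robot.get_image(n); cv2.imwrite(f"pics/{n}1.png",im["color"][:,:,::-1]); np.savez(f"{n}1.npz",**im)
    if n=="wrist": print(im["xyz"])
E
```

```text
[ 0.064  0.22   1.437  0.     1.485 -0.149]
[0.5157299  0.14798673 0.45475074]
```

View pics/wrist1.png

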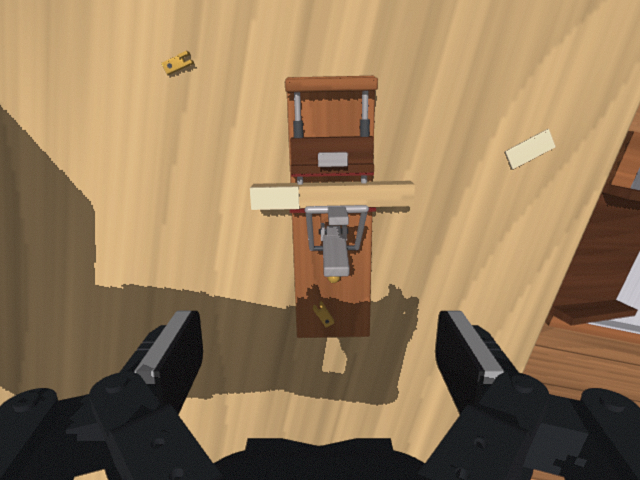

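The wrist view shows the press upright in the picture: end block at (330,83), keeper at (333,158), bail bar and tab at (337,210), and lever plate at (336,250). Next I'll refine the press pose and read the bail from the depth image.

```bash
python3 - <<'E'
import numpy as np,cv2
from h import *
w=dict(np.load("wrist1.npz"))
C=cloud(w);z=C[...,2];ok=w["range_z"]>0
roi=np.zeros(z.shape,bool);roi[60:345,240:425]=1
b=(z>0.011)&(z<0.025)&ok&roi
n,l,st,ce=cv2.connectedComponentsWithStats(b.astype(np.uint8))
k=np.isin(l,[i for i in range(1,n) if st[i,4]>150])
P=C[k]; print("board z",np.median(P[:,2]))
ij=np.argwhere(k); Q=np.array([onz(w,u,v,0.018)[:2] for v,u in ij])
r=cv2.minAreaRect(Q.astype(np.float32));print(r);bx=cv2.boxPoints(r);print(bx)
# long-edge direction by fit of left/right boundaries per row
ang=np.deg2rad(r[2]) 
# press frame from box: lever end = lowest y
L=bx[np.argsort(bx[:,1])];e=L[:2].mean(0);f=L[2:].mean(0);u=(f-e)/np.linalg.norm(f-e);print("lever end",e,"u",u,np.degrees(np.arctan2(u[1],u[0])))
o=e+0.150*u;print("origin",o)
R=np.array([[u[0],-u[1],0],[u[1],u[0],0],[0,0,1]]).T
X=(C-np.array([o[0],o[1],0]))@R.T*1000
np.save("frame.npy",np.r_[o,u])
def seg(name,m):
    n,l,st,ce=cv2.connectedComponentsWithStats((m&roi).astype(np.uint8))
    for i in range(1,n):
        if st[i,4]>15:
            q=X[l==i];print(name,st[i],"lo",np.percentile(q,3,0).round(1),"hi",np.percentile(q,97,0).round(1),"med",np.median(q,0).round(1))
zz=X[...,2]
seg("high>90",ok&(zz>90)); seg("50-90",ok&(zz>49)&(zz<90)); seg("block",ok&(zz>30)&(zz<49))
sl=ok&roi&(zz>62)
a=np.argwhere(sl)
for v in range(200,280,3):
    us=a[a[:,0]==v][:,1]
    if len(us): print(v,us.min(),us.max(),X[v,us].round(0)[::6].tolist())
E
```

```text
board z 0.019131902266623285
((0.5555484890937805, 0.033317603170871735), (0.08983153849840164, 0.2997596561908722), 13.361348152160645)
[[ 0.47721255  0.16876082]
 [ 0.5464845  -0.12288494]
 [ 0.63388443 -0.10212561]
 [ 0.5646125   0.18952015]]
lever end [ 0.59018445 -0.11250527] u [-0.23109154  0.97293204] 103.361336
origin [0.5555207  0.03343454]
high>90 [ 305  205   64   43 1104] lo [ -0.9 -23.4  96.7] hi [ 47.6  23.6 182.7] med [4.400e+01 1.000e-01 1.505e+02]
high>90 [323 240  26  37 886] lo [-17.5 -10.1  92.1] hi [ -1.1  10.5 135.6] med [ -7.2   0.2 122.3]
50-90 [318 152  29  15 401] lo [ 66.1 -13.1  61.6] hi [78.4 13.5 64.6] med [72.5  0.2 63.1]
50-90 [319 214  29  28 526] lo [ -2.8 -12.8  52.2] hi [14.  12.9 88.3] med [ 2.5  3.  69.2]
50-90 [346 245  14   6  63] lo [-13.3 -23.5  81. ] hi [ -7.1 -12.9  89.5] med [ -9.8 -17.7  83.7]
50-90 [309 246  14   5  64] lo [-12.5  11.4  81.6] hi [-7.  23.9 89.6] med [-10.1  17.2  83.6]
50-90 [327 277  13   6  63] lo [-59.9  -5.5  51.6] hi [-53.1   5.6  57.1] med [-56.    0.2  55.1]
block [ 285   77   93   25 1262] lo [134.8 -41.7  34.5] 
[... 3237 characters left out ...]
.0]]
260 323 347 [[-8.0, 11.0, 121.0], [-7.0, 6.0, 124.0], [-7.0, 0.0, 124.0], [-7.0, -5.0, 124.0], [-7.0, -10.0, 125.0]]
263 323 348 [[-9.0, 11.0, 126.0], [-8.0, 6.0, 129.0], [-9.0, 0.0, 128.0], [-8.0, -5.0, 129.0], [-9.0, -10.0, 128.0]]
266 323 348 [[-10.0, 11.0, 130.0], [-9.0, 6.0, 134.0], [-9.0, 1.0, 135.0], [-9.0, -4.0, 135.0], [-10.0, -10.0, 132.0]]
269 323 348 [[-12.0, 11.0, 134.0], [-11.0, 6.0, 136.0], [-11.0, 1.0, 135.0], [-12.0, -4.0, 134.0], [-11.0, -9.0, 135.0]]
272 323 348 [[-15.0, 11.0, 133.0], [-14.0, 6.0, 135.0], [-15.0, 1.0, 134.0], [-14.0, -4.0, 136.0], [-15.0, -10.0, 134.0]]
275 324 347 [[-17.0, 10.0, 134.0], [-18.0, 5.0, 133.0], [-17.0, -0.0, 135.0], [-17.0, -5.0, 134.0]]
```

```bash
python3 - <<'E'
import numpy as np,cv2
w=dict(np.load("wrist1.npz"))
c=w["color"][130:290,250:425,::-1];cv2.imwrite("pics/wz1.png",cv2.resize(c,None,fx=3.7,fy=3.7,interpolation=cv2.INTER_CUBIC))
E
```

```text
(no output)
```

View pics/wz1.png

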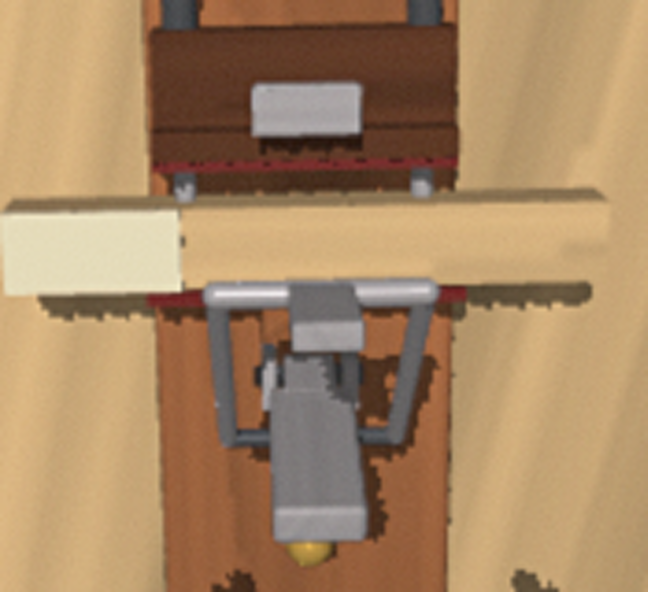

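The pose checks out: board 299.8 × 89.8 mm, keeper at x 66–78, end block at x 135–146. The lever reads about 1.39 rad. The bail stands at about 51°, with the bar near (44.5, 0, 148) and the tab vertical at x≈44 up to z≈182. I'll line up above the tab.

Call:
apply_moves(
  steps=[
    [[0.2,1.47,2.0,0,0,-1.1,1],[0,0,2.5,0,0,0,1],[0,0,2.5,0,0,0,1],[0,0,0,0,0,0,1]],
  ],
)

```text
clock: 3.38
eef_pos: [0.5437, 0.0757, 0.2024]
eef_rot: [[-0.231, 0.973, -0.007], [0.973, 0.231, -0.001], [0.001, -0.007, -1.0]]
contact_force: [0.3, 0.3, -0.8]
gripper_width: 0.0853
```

```bash
cat >> h.py <<'E'
def pf():
    o0,o1,a,b=np.load("frame.npy");return np.array([o0,o1,0]),np.array([[a,-b,0],[b,a,0],[0,0,1]]).T
def topress(p):
    o,R=pf();return (np.array(p)-o)@R.T*1000
def toworld(q):
    o,R=pf();return np.array(q)/1000@R+o
E
cat > snap.py <<'E'
import sys
from bench import robot
from h import *
tag=sys.argv[1];o=robot.get_obs()
print(o["clock"],"tcp press",topress(o["eef_pos"]).round(1),"F",np.round(o["contact_force"],1),"w",round(float(o["gripper_width"]),4), "Fpress",(pf()[1]@np.array(o["contact_force"])).round(1))
for n in sys.argv[2:]:
    im=robot.get_image(n);np.savez(f"{n}{tag}.npz",**im)
    c=im["color"][:,:,::-1]
    if n=="scene": c=cv2.resize(c[150:310,245:425],None,fx=3.7,fy=3.7,interpolation=cv2.INTER_CUBIC)
    cv2.imwrite(f"pics/{n}{tag}.png",c)
E
python3 snap.py 2 wrist scene
```

```text
3.3833 tcp press [ 43.8   1.7 202.4] F [ 0.3  0.3 -0.8] w 0.0853 Fpress [ 0.2 -0.4 -0.8]
```

View pics/wrist2.png

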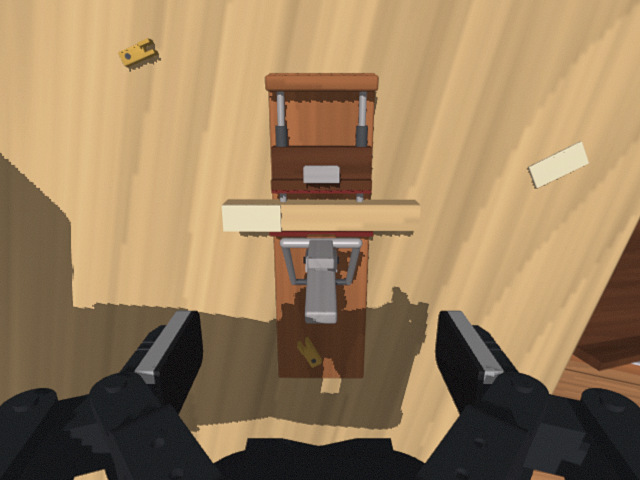

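View pics/scene2.png

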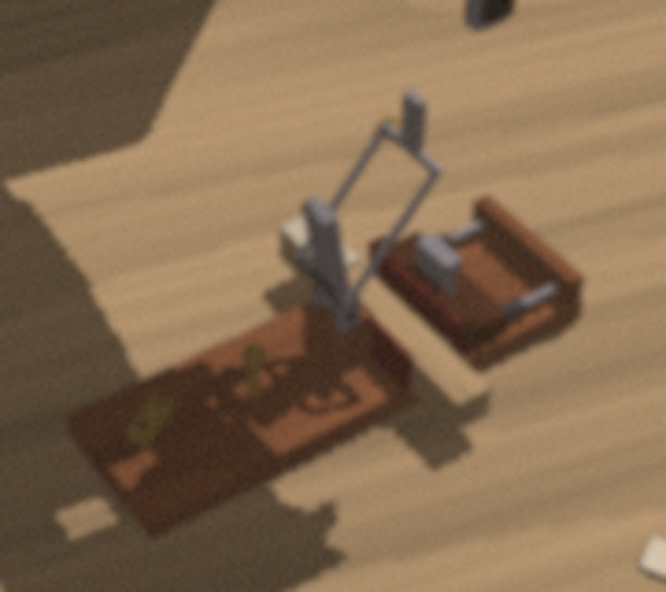

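The tab at (320,250) sits centred between the fingers, 1.7 mm off in y. I'll correct that, descend, and close gently.

Call:
apply_moves(
  steps=[
    [[0,0.17,2.3,0,0,0,1],[0,0,2.3,0,0,0,1],[0,0,0,0,0,0,0.5],[0,0,0,0,0,0,0.3],[0,0,0,0,0,0,0.25]],
  ],
  force=20,
)

```text
clock: 3.9
eef_pos: [0.5481, 0.0762, 0.1636]
eef_rot: [[-0.232, 0.973, 0.003], [0.973, 0.232, 0.0], [-0.0, 0.003, -1.0]]
contact_force: [0.5, -0.0, 1.0]
gripper_width: 0.0518
```

```bash
python3 snap.py 3 wrist scene
```

```text
3.9 tcp press [ 43.4  -2.6 163.6] F [ 0.5 -0.   1. ] w 0.0518 Fpress [-0.2 -0.4  1. ]
```

View pics/wrist3.png

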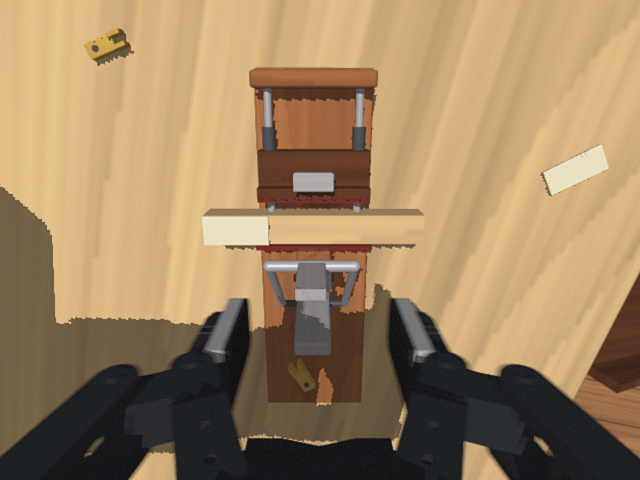

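View pics/scene3.png

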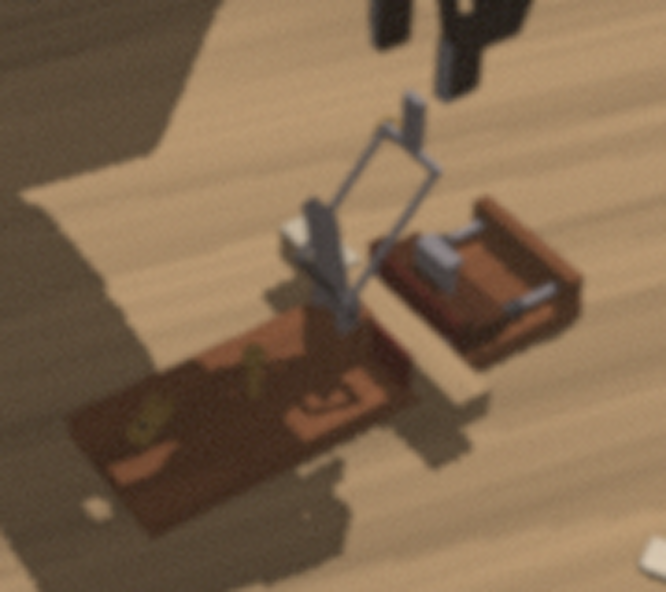

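```bash
python3 - <<'E'
from h import *
s=dict(np.load("scene3.npz"))
for q in [(43.4,-2.6,163.6),(43.4,-29,170),(43.4,24,170),(44.4,0,181),(44.5,0,148)]:
    print(q,((proj(s,toworld(q))-[245,150])*3.7).round())
C=cloud(dict(np.load("wrist3.npz")));X=topress(C.reshape(-1,3)).reshape(C.shape)
for v in (285,290,294,298): print(X[v,302:326:6].round(0).tolist())
E
```

```text
(43.4, -2.6, 163.6) [412. 129.]
(43.4, -29, 170) [445. 146.]
(43.4, 24, 170) [382.  93.]
(44.4, 0, 181) [413.  99.]
(44.5, 0, 148) [409. 149.]
[[47.0, 4.0, 178.0], [47.0, 1.0, 178.0], [47.0, -2.0, 177.0], [48.0, -4.0, 178.0]]
[[47.0, 4.0, 182.0], [47.0, 1.0, 182.0], [47.0, -2.0, 182.0], [47.0, -4.0, 182.0]]
[[45.0, 4.0, 181.0], [45.0, 1.0, 182.0], [45.0, -2.0, 182.0], [45.0, -4.0, 182.0]]
[[43.0, 4.0, 182.0], [43.0, 1.0, 182.0], [43.0, -2.0, 183.0], [44.0, -4.0, 183.0]]
```

The fingertips in the scene view look about 30 mm higher than the pose suggests. I'll check them with the wrist depth.

```bash
python3 - <<'E'
from h import *
d=dict(np.load("wrist3.npz"));C=cloud(d);X=topress(C.reshape(-1,3)).reshape(C.shape)
for p in [(240,303),(235,320),(225,345),(400,303),(405,320),(425,355),(215,320)]: print(p,X[p[1],p[0]].round(1))
d=dict(np.load("scene3.npz"));C=cloud(d);X=topress(C.reshape(-1,3)).reshape(C.shape)
for cx,cy in [(388,20),(392,40),(455,60),(455,90),(460,85),(412,110)]:
    u,v=int(245+cx/3.7),int(150+cy/3.7);print((cx,cy),(u,v),X[v,u].round(1),d["color"][v,u])
E
python3 snap.py 3b
```

```text
(240, 303) [ 55.2  24.6 210.6]
(235, 320) [ 54.9  24.2 222.1]
(225, 345) [ 54.7  24.4 236.6]
(400, 303) [ 54.7 -32.9 209.6]
(405, 320) [ 55.4 -31.9 223. ]
(425, 355) [ 56.4 -33.  244.2]
(215, 320) [ 51.5  32.5 216.1]
(388, 20) (349, 155) [ 38.6  19.8 220.7] [41 31 26]
(392, 40) (350, 160) [ 41.   19.  209.1] [36 29 21]
(455, 60) (367, 166) [ 37.5 -33.9 228.7] [54 49 46]
(455, 90) (367, 174) [ 38.  -35.4 211.9] [49 43 38]
(460, 85) (369, 172) [ 39.5 -38.5 217.7] [40 32 26]
(412, 110) (356, 179) [ 42.1  -1.5 177.4] [75 70 67]
4.0 tcp press [ 43.4  -2.5 163.1] F [-0.1  0.  -0.5] w 0.0363 Fpress [ 0.   0.1 -0.5]
```

```bash
python3 - <<'E'
from h import *
for n,t in (("wrist1",276.9),("wrist2",202.4),("wrist3",163.4)):
    d=dict(np.load(n+".npz"));C=cloud(d);X=topress(C.reshape(-1,3)).reshape(C.shape)
    m=(d["range_z"]>0)&(X[...,2]>t-30)&(X[...,2]<t+90)&(X[...,2]>190)
    q=X[m];print(n,m.sum(),np.percentile(q[:,2],[0.1,1,5,20,50]).round(1),"rel",(np.percentile(q[:,2],1)-t).round(1), "camz",d["xyz"][2]*1000-t, np.percentile(q[:,0],[1,99]).round(1))
    rz=d["range_z"];print(rz[rz>0].min())
E
python3 snap.py 4 wrist scene
```

```text
wrist1 9917 [325.3 326.6 330.2 337.8 349.3] rel 49.7 camz 177.850741274028 [31.9 55.2]
0.06730636
wrist2 9923 [250.7 252.2 255.7 263.3 274.8] rel 49.8 camz 177.92517280317176 [34.1 56.5]
0.06693888
wrist3 11395 [202.2 204.9 209.6 220.8 238.3] rel 41.5 camz 177.91709151526274 [33.9 57.8]
0.06717308
4.0 tcp press [ 43.4  -2.5 163.1] F [-0.1  0.  -0.5] w 0.0363 Fpress [ 0.   0.1 -0.5]
```

View pics/scene4.png

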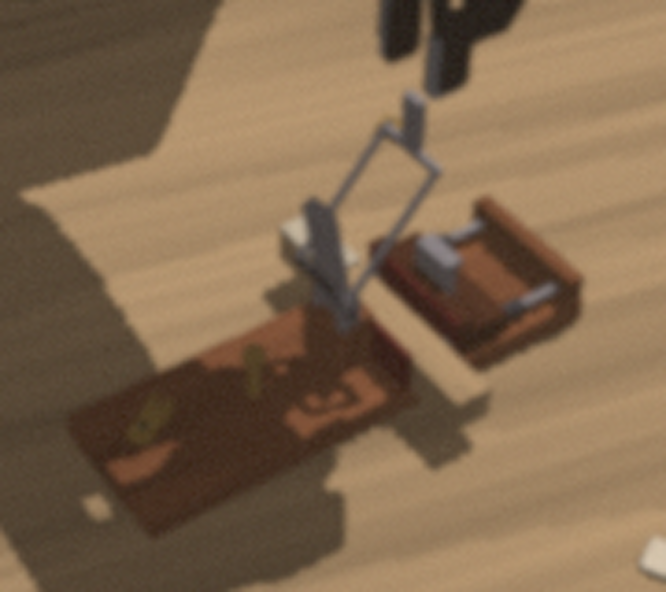

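Both cameras put the fingertips about 37 mm higher than the reported TCP implies. Closing at this height tests that: the fingers either grip the tab at 14 mm or shut empty above it.

Call:
apply_moves(
  steps=[
    [[0,-0.26,0,0,0,0,0.1],[0,0,0,0,0,0,0],[0,0,0,0,0,0,0],[0,0,0,0,0,0,0],[0,0,0,0,0,0,0]],
  ],
  force=20,
)

```text
clock: 4.52
eef_pos: [0.5446, 0.0756, 0.1611]
eef_rot: [[-0.232, 0.973, -0.0], [0.973, 0.232, 0.0], [0.0, -0.0, -1.0]]
contact_force: [0.3, -0.4, -0.4]
gripper_width: 0.0001
```

```bash
python3 snap.py 5 wrist scene; python3 - <<'E'
from h import *
d=dict(np.load("wrist5.npz"));C=cloud(d);X=topress(C.reshape(-1,3)).reshape(C.shape)
m=(d["range_z"]>0)&(X[...,2]>188)
q=X[m];print(np.percentile(q,[0.1,1,5],0).round(1),np.percentile(q[q[:,2]<215],[1,50,99],0).round(1))
E
```

```text
4.5167 tcp press [ 43.5   0.9 161.1] F [ 0.3 -0.4 -0.4] w 0.0001 Fpress [-0.5 -0.2 -0.4]
[[ 34.1 -58.7 201.4]
 [ 36.  -54.4 208.2]
 [ 37.  -45.8 227.1]] [[ 50.6 -13.3 200. ]
 [ 54.8  -0.3 208.9]
 [ 55.8  13.  214.9]]
```

View pics/wrist5.png

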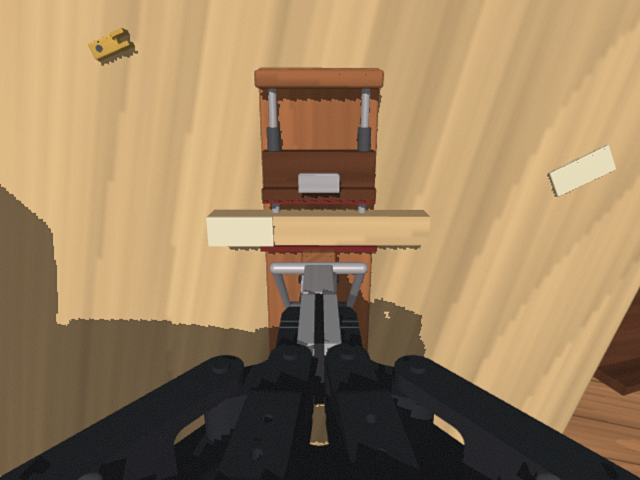

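Confirmed: the fingers shut empty, with tips at z≈200 while the TCP reads 161. The true tips are therefore about 38 mm above the reported TCP, and I'll use that offset from here. Now I'll reopen, descend about 41 mm and grip.

Call:
apply_moves(
  steps=[
    [[0,0,-0.5,0,0,0,0.5],[0,0,0,0,0,0,0.5],[0,0,0,0,0,0,0.5],[0,0,0,0,0,0,0.5],[0,0,1.0,0,0,0,0.5]],
  ],
)

```text
clock: 5.03
eef_pos: [0.5454, 0.0757, 0.1574]
eef_rot: [[-0.232, 0.973, 0.003], [0.973, 0.232, 0.0], [-0.0, 0.003, -1.0]]
contact_force: [0.5, -0.8, -0.1]
gripper_width: 0.0426
```

Call:
apply_moves(
  steps=[
    [[0,0,1.8,0,0,0,0.5],[0,0,1.8,0,0,0,0.5],[0,0,0,0,0,0,0.5],[0,0,0,0,0,0,0.5],[0,0,0,0,0,0,0.5]],
  ],
)

```text
clock: 5.45
eef_pos: [0.5449, 0.0756, 0.1207]
eef_rot: [[-0.232, 0.973, 0.001], [0.973, 0.232, 0.0], [-0.0, 0.001, -1.0]]
contact_force: [0.7, 0.4, 0.2]
gripper_width: 0.0429
```

```bash
python3 snap.py 6 wrist scene
```

```text
5.45 tcp press [ 43.5   0.6 120.7] F [0.7 0.4 0.2] w 0.0429 Fpress [ 0.2 -0.8  0.2]
```

View pics/scene6.png

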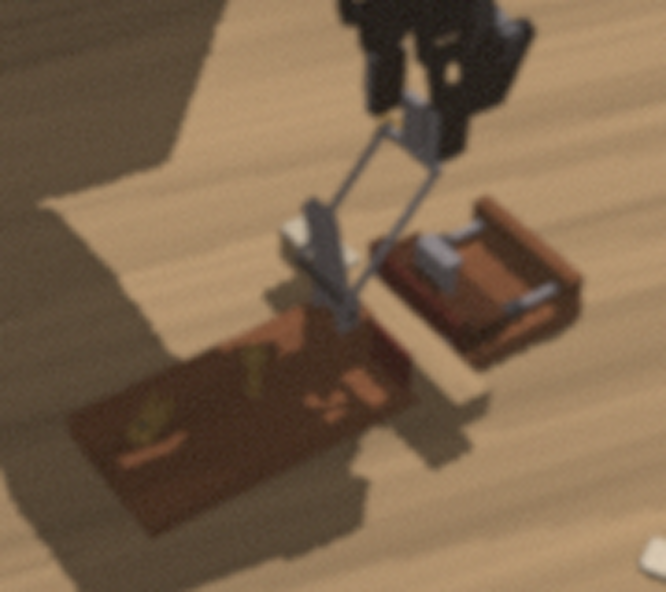

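View pics/wrist6.png

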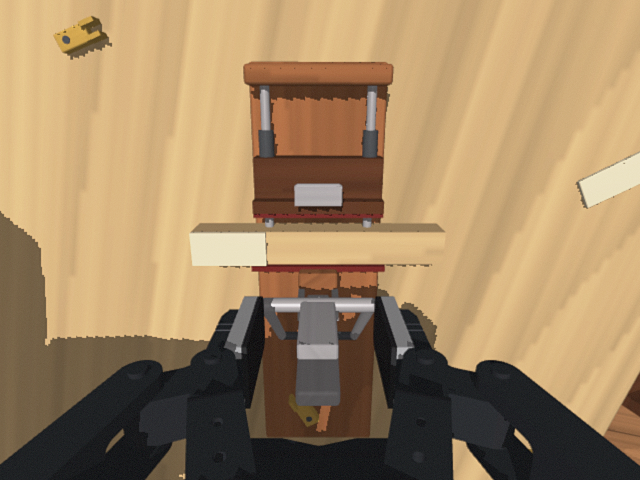

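The fingers now straddle the tab: the wrist view has the tab at (318,330) between pads at (250,330) and (395,330). I'll close.

Call:
apply_moves(
  steps=[
    [[0,0,0,0,0,0,0.2],[0,0,0,0,0,0,0.1],[0,0,0,0,0,0,0.1],[0,0,0,0,0,0,0.1],[0,0,0,0,0,0,0.1]],
  ],
  force=20,
)

```text
clock: 5.97
eef_pos: [0.5447, 0.0757, 0.1204]
eef_rot: [[-0.232, 0.973, 0.0], [0.973, 0.232, 0.0], [0.0, 0.0, -1.0]]
contact_force: [-1.6, 1.6, 3.7]
gripper_width: 0.0136
```

```bash
python3 snap.py 7; cat > kin.py <<'E'
from h import *
from scipy.optimize import fsolve
def pin(t):
    g=np.array([-np.cos(t),np.sin(t)]);n=np.array([np.sin(t),np.cos(t)]);return np.array([0,60])+22*g-6.8*n
def rot(a,v): return np.array([np.cos(a)*v[0]-np.sin(a)*v[1],np.sin(a)*v[0]+np.cos(a)*v[1]])
def bar(t,e): return pin(t)+rot(e,[87,0])
def inv_bar(p,g=(1.9,-0.2)): return fsolve(lambda s:bar(*s)-p,g)
E
python3 - <<'E'
from kin import *
t0=1.39;e0=np.deg2rad(50.8)
print("bar",bar(t0,e0))
# grip offset in bail axes s.t. grip pt now = (44.5,177)
G=rot(-e0,np.array([44.5,177])-bar(t0,e0));print("G",G)
def grip(t,e): return bar(t,e)+rot(e,G)
for t,ed in [(1.39,50.8),(1.8,50),(2.15,50),(2.15,35),(2.15,20),(2.15,5),(2.15,-5),(2.15,-11.3),(2.15,-21)]:
    e=np.deg2rad(ed);print(t,ed,"bar",bar(t,e).round(1),"grip",grip(t,e).round(1),"dGrip",(grip(t,e)-grip(t0,e0)).round(1))
for p in [(82,50),(79,50),(77,50),(75,50)]:
    s=inv_bar(p);print(p,s,"dGrip",(grip(*s)-grip(t0,e0)).round(1))
E
```

```text
5.9667 tcp press [ 43.6   0.8 120.4] F [-1.6  1.6  3.7] w 0.0136 Fpress [1.9 1.1 3.7]
bar [ 44.34149828 147.83886019]
G [22.69844231 18.30786482]
1.39 50.8 bar [ 44.3 147.8] grip [ 44.5 177. ] dGrip [0. 0.]
1.8 50 bar [ 54.3 149.6] grip [ 54.9 178.8] dGrip [10.4  1.8]
2.15 50 bar [ 62.3 148.8] grip [ 62.8 177.9] dGrip [18.3  0.9]
2.15 35 bar [ 77.6 132. ] grip [ 85.7 160.1] dGrip [ 41.2 -16.9]
2.15 20 bar [ 88.1 111.9] grip [103.2 136.9] dGrip [ 58.7 -40.1]
2.15 5 bar [93.  89.7] grip [114.  109.9] dGrip [ 69.5 -67.1]
2.15 -5 bar [93.  74.6] grip [117.2  90.8] dGrip [ 72.7 -86.2]
2.15 -11.3 bar [91.7 65.1] grip [117.5  78.6] dGrip [ 73.  -98.4]
2.15 -21 bar [87.6 51. ] grip [115.3  59.9] dGrip [  70.8 -117.1]
(82, 50) [ 1.93544389 -0.38878382] dGrip [  65.4 -118.7]
(79, 50) [ 1.80505204 -0.38877173] dGrip [  62.4 -118.7]
(77, 50) [ 1.71344866 -0.3858638 ] dGrip [  60.4 -118.6]
(75, 50) [ 1.61654937 -0.38022167] dGrip [  58.4 -118.4]
```

The tab is gripped (13.6 mm). I'll pull out so the lever swings forward to about 2.15, then start the arc down.

Call:
apply_moves(
  steps=[
    [[0.5,0,0,0,0,0,0.1],[0.6,0,-0.05,0,0,0,0.1],[0.7,0,-0.05,0,0,0,0.1],[0,0,0,0,0,0,0.1]],
  ],
)

```text
clock: 6.3
eef_pos: [0.5399, 0.0934, 0.1201]
eef_rot: [[-0.232, 0.973, -0.001], [0.973, 0.232, -0.001], [-0.001, -0.001, -1.0]]
contact_force: [0.5, -3.5, -5.6]
gripper_width: 0.0133
```

```bash
python3 snap.py 8 wrist scene; python3 - <<'E'
from h import *
d=dict(np.load("wrist8.npz"));c=d["color"];cv2.imwrite("pics/w8z.png",cv2.resize(c[200:460,190:450,::-1],None,fx=2.2,fy=2.2))
E
```

```text
6.3 tcp press [ 62.    1.3 120.1] F [ 0.5 -3.5 -5.6] w 0.0133 Fpress [-3.5  0.3 -5.6]
```

View pics/scene8.png

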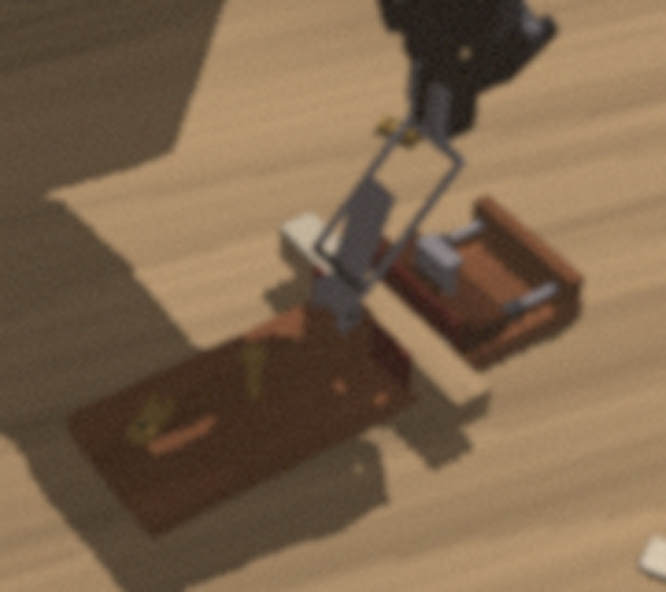

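View pics/w8z.png

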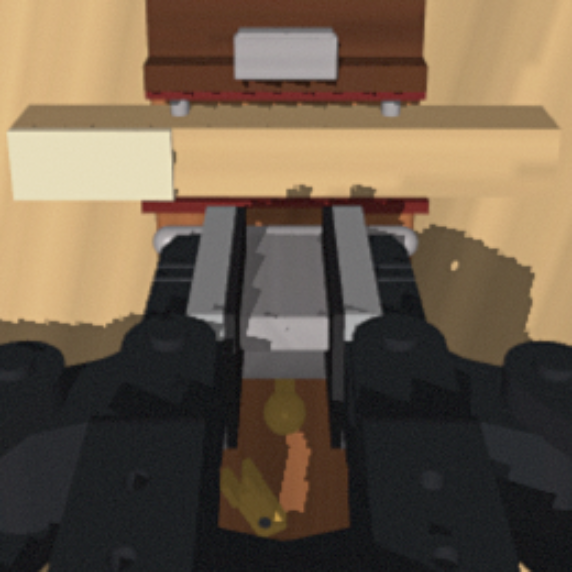

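The lever has swung forward, as planned, and the forces are small. Now the downward arc.

Call:
apply_moves(
  steps=[
    [[1.1,0,0.9,0,0,0,0.1],[1.1,0,0.9,0,0,0,0.1],[0.9,0,1.15,0,0,0,0.1],[0.9,0,1.15,0,0,0,0.1],[0,0,0,0,0,0,0.1]],
  ],
)

```text
clock: 6.82
eef_pos: [0.5299, 0.1339, 0.0776]
eef_rot: [[-0.234, 0.972, -0.002], [0.972, 0.234, 0.0], [0.001, -0.002, -1.0]]
contact_force: [1.9, 2.6, 2.1]
gripper_width: 0.0132
```

```bash
python3 snap.py 9 scene
```

```text
6.8167 tcp press [103.7   1.7  77.6] F [1.9 2.6 2.1] w 0.0132 Fpress [ 2.1 -2.5  2.1]
```

View pics/scene9.png

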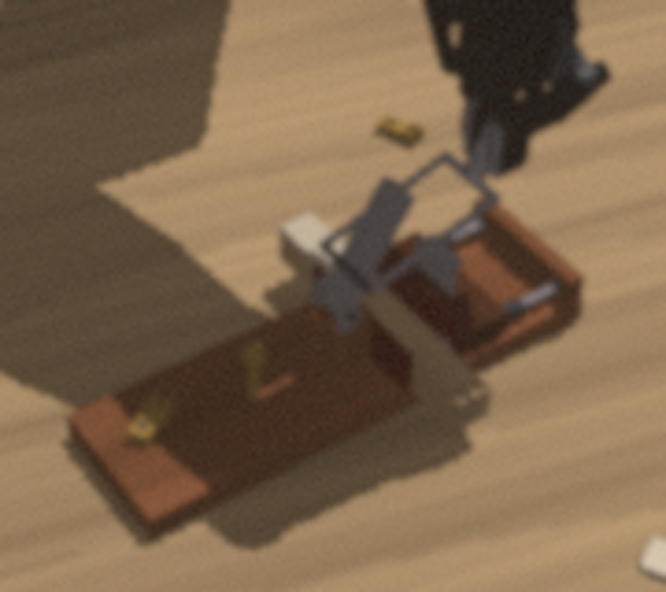

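Call:
apply_moves(
  steps=[
    [[0.4,0,1.2,0,0,0,0.1],[0.4,0,1.2,0,0,0,0.1],[0.2,0,1.0,0,0,0,0.1],[0.1,0,0.9,0,0,0,0.1],[0,0,0,0,0,0,0.1]],
  ],
)

```text
clock: 7.28
eef_pos: [0.5281, 0.1427, 0.0354]
eef_rot: [[-0.232, 0.973, -0.002], [0.973, 0.232, -0.0], [0.0, -0.002, -1.0]]
contact_force: [0.9, 2.8, 0.3]
gripper_width: 0.0135
```

```bash
python3 snap.py 10 scene wrist; python3 - <<'E'
from h import *
d=dict(np.load("wrist10.npz"));c=d["color"];cv2.imwrite("pics/w10z.png",cv2.resize(c[200:460,190:450,::-1],None,fx=2.2,fy=2.2))
E
```

```text
7.2833 tcp press [112.7   1.5  35.4] F [0.9 2.8 0.3] w 0.0135 Fpress [ 2.5 -1.6  0.3]
```

View pics/scene10.png

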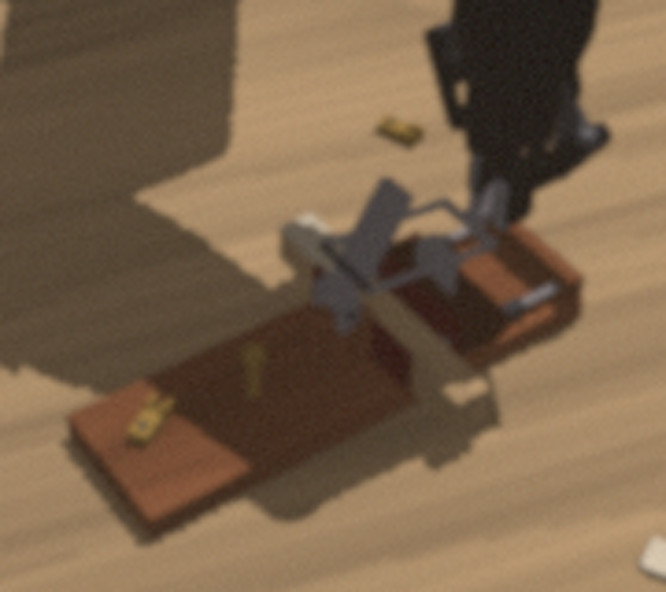

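View pics/w10z.png

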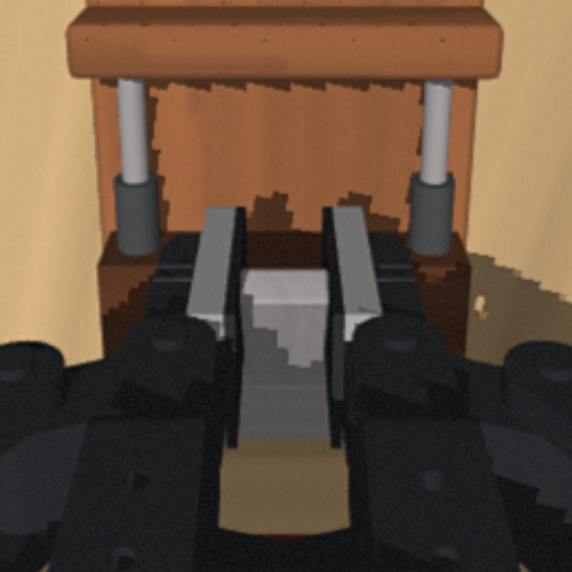

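```bash
cat >> kin.py <<'E'
G=np.array([22.7,18.3]);OFF=np.array([0.9,56.6])
def grip(t,e): return bar(t,e)+rot(e,G)
def est(x,z,g=(2.1,-0.1)):
    s=fsolve(lambda s:grip(*s)-np.array([x,z])-OFF,g);return s,bar(*s)
def tcp(bx,bz,g=(1.9,-0.2)):
    s=inv_bar((bx,bz),g);return s,grip(*s)-OFF
E
python3 - <<'E'
from kin import *
print(est(112.7,35.4))
for b in [(92,66),(90,60),(87,52),(85,50),(82,50),(79,50),(77,50),(75,50)]: print(b,tcp(*b))
w=dict(np.load("wrist10.npz"));C=topress(cloud(w).reshape(-1,3)).reshape(480,640,3)
# tab top edge
for v in (322,330,337,345,360,375,390): print(v,C[v,312:330:6].round(1).tolist())
E
```

```text
(array([ 1.99073045, -0.08302943]), array([89.4605073 , 75.64564608]))
(92, 66) (array([ 2.15677894, -0.18601624]), array([116.79289767,  23.18604401]))
(90, 60) (array([ 2.12949401, -0.25873193]), array([115.72657953,  15.28298206]))
(87, 52) (array([ 2.11049974, -0.35655702]), array([113.75987693,   4.62557359]))
(85, 50) (array([ 2.0603658 , -0.38425359]), array([112.00475268,   1.85604978]))
(82, 50) (array([ 1.93544389, -0.38878382]), array([109.04277412,   1.72954828]))
(79, 50) (array([ 1.80505204, -0.38877173]), array([106.0426734 ,   1.72988614]))
(77, 50) (array([ 1.71344866, -0.3858638 ]), array([104.01833254,   1.81110625]))
(75, 50) (array([ 1.61654937, -0.38022167]), array([101.97043186,   1.96849041]))
322 [[90.1, 3.2, 36.8], [90.4, 0.3, 37.3], [90.3, -2.7, 37.2]]
330 [[119.8, 2.2, 94.2], [119.7, 0.2, 93.9], [119.9, -1.8, 94.2]]
337 [[118.0, 2.2, 95.6], [118.1, 0.2, 95.8], [118.1, -1.8, 95.7]]
345 [[112.8, 2.3, 92.2], [113.4, 0.2, 93.2], [112.9, -1.9, 92.4]]
360 [[101.8, 2.4, 85.1], [101.9, 0.2, 85.3], [101.6, -2.0, 84.9]]
375 [[78.3, 2.9, 62.5], [79.0, 0.2, 63.3], [78.8, -2.4, 63.0]]
390 [[71.4, 2.9, 63.6], [70.6, 0.2, 62.7], [70.7, -2.5, 62.9]]
```

```bash
python3 - <<'E'
from kin import *
b0=tcp(92.3,73)
for b in [(91.5,65),(90,58),(88,50),(77,50)]:
    b1=tcp(*b);print(b,b1[0],(b1[1]-b0[1]).round(1))
E
```

```text
(91.5, 65) [ 2.14371804 -0.19869875] [  0.5 -10.3]
(90, 58) [ 2.1526454  -0.28088499] [  0.1 -19.5]
(88, 50) [ 2.18244841 -0.37562267] [ -1.  -30.1]
(77, 50) [ 1.71344866 -0.3858638 ] [-11.9 -30.4]
```

Call:
apply_moves(
  steps=[
    [[0,0,0.9,0,0,0,0.1],[0,0,0.9,0,0,0,0.1],[0,0,0.6,0,0,0,0.1],[-0.1,0,0.5,0,0,0,0.1],[0,0,0,0,0,0,0.1]],
  ],
)

```text
clock: 7.8
eef_pos: [0.5286, 0.1414, 0.0069]
eef_rot: [[-0.232, 0.973, -0.001], [0.973, 0.232, -0.0], [-0.0, -0.001, -1.0]]
contact_force: [1.1, 1.9, -0.3]
gripper_width: 0.0134
```

```bash
python3 snap.py 11 scene wrist; python3 - <<'E'
from kin import *
w=dict(np.load("wrist11.npz"));C=topress(cloud(w).reshape(-1,3)).reshape(480,640,3)
for v in range(310,420,6): print(v,C[v,312:330:8].round(1).tolist())
c=w["color"];cv2.imwrite("pics/w11z.png",cv2.resize(c[200:460,190:450,::-1],None,fx=2.2,fy=2.2))
E
```

```text
7.8 tcp press [111.3   1.3   6.9] F [ 1.1  1.9 -0.3] w 0.0134 Fpress [ 1.6 -1.5 -0.3]
310 [[101.8, 3.0, 19.6], [101.2, -0.7, 18.6], [101.7, -4.3, 19.3]]
316 [[98.2, 3.0, 18.7], [98.6, -0.7, 19.4], [98.6, -4.3, 19.5]]
322 [[119.4, 2.3, 61.3], [119.4, -0.5, 61.3], [120.3, -3.2, 62.9]]
328 [[118.8, 2.2, 64.1], [118.6, -0.5, 63.9], [119.4, -3.2, 65.2]]
334 [[116.9, 2.2, 65.0], [116.9, -0.5, 64.9], [117.3, -3.2, 65.5]]
340 [[114.1, 2.3, 64.1], [113.7, -0.5, 63.5], [113.9, -3.2, 63.8]]
346 [[110.9, 2.3, 62.8], [111.4, -0.5, 63.6], [111.1, -3.3, 63.2]]
352 [[107.4, 2.3, 61.2], [108.1, -0.5, 62.3], [108.1, -3.3, 62.2]]
358 [[104.8, 2.3, 61.1], [104.9, -0.5, 61.2], [104.9, -3.4, 61.2]]
364 [[101.3, 2.4, 59.7], [100.9, -0.5, 59.1], [101.1, -3.4, 59.3]]
370 [[97.9, 2.4, 58.5], [98.3, -0.5, 59.0], [98.0, -3.5, 58.6]]
376 [[94.4, 2.4, 57.3], [94.0, -0.5, 56.8], [190.3, 0.1, 185.4]]
382 [[90.6, 2.5, 55.9], [90.6, -0.6, 55.9], [91.1, -3.6, 56.5]]
388 [[87.1, 2.5, 54.8], [86.7, -0.6, 54.4], [87.8, -3.6, 55.7]]
394 [[74.1, 2.8, 42.3], [74.3, -0.6, 42.5], [73.8, -4.1, 41.8]]
400 [[74.0, 2.7, 45.8], [74.4, -0.6, 46.3], [73.9, -4.0, 45.7]]
406 [[74.5, 2.6, 49.9], [73.9, -0.6, 49.2], [73.7, -3.9, 48.9]]
412 [[73.8, 2.6, 52.5], [74.1, -0.6, 52.8], [74.2, -3.8, 53.0]]
418 [[78.6, 2.4, 61.1], [79.4, -0.6, 62.1], [78.9, -3.6, 61.5]]
```

View pics/scene11.png

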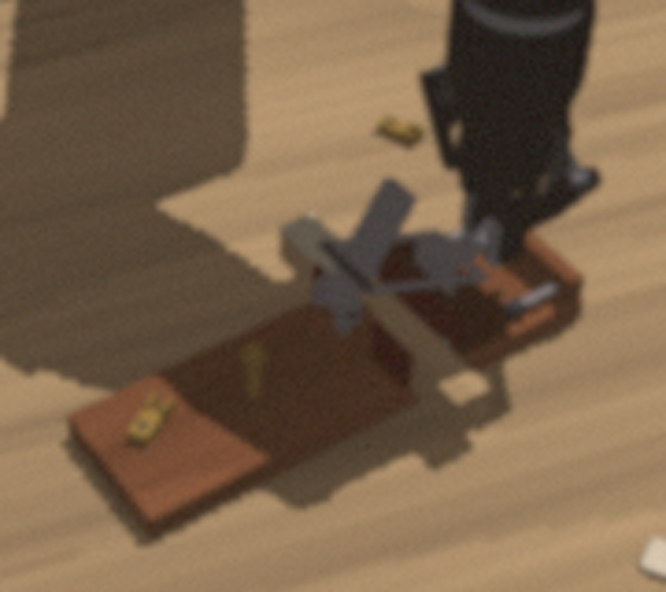

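View pics/w11z.png

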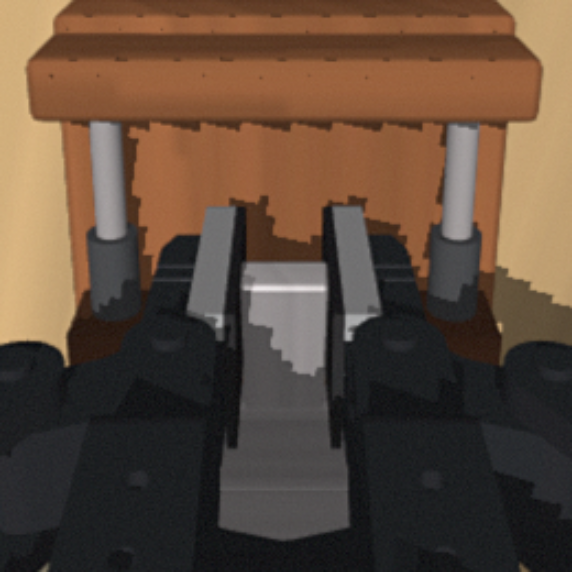

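The bar sits at about (86.8, 50.5), beyond the keeper face (x 74) and below the lip underside (z 58). I'll draw it back about 10 mm.

Call:
apply_moves(
  steps=[
    [[-0.3,0,0,0,0,0,0.1],[-0.3,0,0,0,0,0,0.1],[-0.2,0,0,0,0,0,0.1],[-0.1,0,0,0,0,0,0.1],[0,0,0,0,0,0,0.1]],
  ],
)

```text
clock: 8.32
eef_pos: [0.5309, 0.1332, 0.0083]
eef_rot: [[-0.232, 0.973, -0.0], [0.973, 0.232, 0.0], [0.0, 0.0, -1.0]]
contact_force: [-1.9, 3.0, -0.2]
gripper_width: 0.0133
```

```bash
cat > tab.py <<'E'
import sys
from kin import *
w=dict(np.load(f"wrist{sys.argv[1]}.npz"));C=topress(cloud(w).reshape(-1,3)).reshape(480,640,3)
r=np.array([np.median(C[v,312:331],0) for v in range(300,440)])
m=(r[:,2]>40)&(r[:,2]<110)&(abs(r[:,1])<4)&(r[:,0]>81);r=r[m]
k=r[:,0].argmax();print("end",r[k].round(1),"top",r[r[:,2].argmax()].round(1))
q=r[(r[:,0]<r[r[:,2].argmax(),0]-3)&(r[:,0]>r[:,0].max()-30)]
p=np.polyfit(q[:,0],q[:,2],1);a=np.arctan(p[0]);e=a-np.deg2rad(40);print("slope deg",np.degrees(a).round(1),"elev",np.degrees(e).round(1))
tip=r[r[:,2].argmax()][[0,2]]-[-0.5,1];print("bar est",(tip-rot(e,[23.8,23.7])).round(1))
E
python3 snap.py 12 wrist scene; python3 tab.py 11; python3 tab.py 12
```

```text
8.3167 tcp press [102.7   1.    8.3] F [-1.9  3.  -0.2] w 0.0133 Fpress [ 3.3  1.2 -0.2]
end [120.1  -0.8  60.4] top [117.4  -0.8  65.2]
slope deg 18.9 elev -21.1
bar est [87.2 50.6]
end [111.3  -0.9  61.1] top [108.8  -0.9  66.1]
slope deg 18.6 elev -21.4
bar est [78.5 51.7]
```

Call:
apply_moves(
  steps=[
    [[-0.1,0,0.05,0,0,0,0.1],[-0.1,0,0.05,0,0,0,0.1],[0,0,0,0,0,0,0.1],[0,0,0,0,0,0,0.1],[0,0,0,0,0,0,0.1]],
  ],
)

```text
clock: 8.83
eef_pos: [0.5313, 0.1314, 0.0072]
eef_rot: [[-0.232, 0.973, -0.0], [0.973, 0.232, 0.001], [0.001, 0.0, -1.0]]
contact_force: [-2.7, 6.7, 1.3]
gripper_width: 0.0134
```

```bash
python3 snap.py 13 wrist scene; python3 tab.py 13
```

```text
8.8333 tcp press [100.9   0.9   7.2] F [-2.7  6.7  1.3] w 0.0134 Fpress [7.2 1.  1.3]
end [109.6  -0.9  60.1] top [107.7  -0.9  64.9]
slope deg 18.3 elev -21.7
bar est [77.3 50.6]
```

View pics/scene13.png

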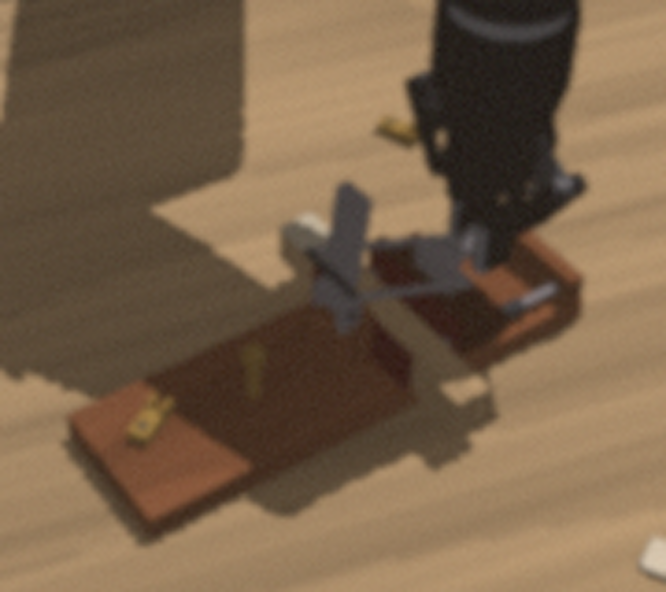

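The bar is against the keeper: force 7 N, bar at about (77.3, 50.6), near the seat (77, 52). One small nudge more, then a short hold before opening.

Call:
apply_moves(
  steps=[
    [[-0.05,0,0,0,0,0,0.1],[0,0,0,0,0,0,0.1],[0,0,0,0,0,0,0.1],[0,0,0,0,0,0,0.3],[0,0,0,0,0,0,0.5]],
  ],
)

```text
clock: 9.35
eef_pos: [0.5317, 0.1303, 0.0071]
eef_rot: [[-0.232, 0.973, 0.0], [0.973, 0.232, -0.0], [-0.0, 0.0, -1.0]]
contact_force: [-0.6, -1.1, -0.4]
gripper_width: 0.0361
```

Call:
apply_moves(
  steps=[
    [[0,0,0,0,0,0,0.5],[0,0,0,0,0,0,0.5],[0,0,0,0,0,0,0.5]],
  ],
)

```text
clock: 9.6
eef_pos: [0.5316, 0.1303, 0.0071]
eef_rot: [[-0.232, 0.973, 0.0], [0.973, 0.232, -0.0], [-0.0, 0.0, -1.0]]
contact_force: [-0.6, -0.3, 0.2]
gripper_width: 0.0427
```

```bash
python3 snap.py 14 wrist scene; python3 tab.py 14
```

```text
9.6 tcp press [99.8  0.9  7.1] F [-0.6 -0.3  0.2] w 0.0427 Fpress [-0.2  0.6  0.2]
end [109.7  -0.9  60.1] top [107.9  -0.9  64.9]
slope deg 18.2 elev -21.8
bar est [77.5 50.8]
```

View pics/wrist14.png

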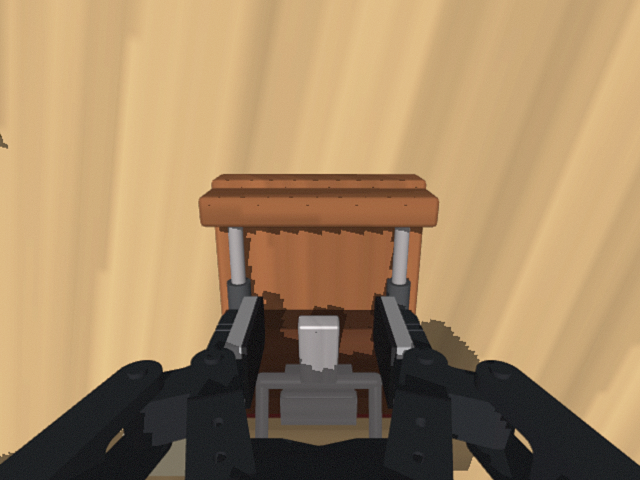

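Released cleanly: the bar stays at about (77.5, 51) under the lip. I'll lift off and shut the fingers.

Call:
apply_moves(
  steps=[
    [[0,0,-2,0,0,0,0.5],[0,0,-3,0,0,0,0.5],[0,0,-3.5,0,0,0,0.3],[0,0,-3.5,0,0,0,0.1],[0,0,-3,0,0,0,0]],
  ],
)

```text
clock: 10.12
eef_pos: [0.5316, 0.1305, 0.1595]
eef_rot: [[-0.232, 0.973, 0.001], [0.973, 0.232, 0.0], [-0.0, 0.001, -1.0]]
contact_force: [0.3, -0.7, -0.3]
gripper_width: 0.0068
```

Call:
apply_moves(
  steps=[
    [[-1.5,0,0,0,0,0,0],[-2,0,0,0,0,0,0],[-1.5,0,0,0,0,0,0],[0,0,0,0,0,0,0],[0,0,0,0,0,0,0]],
  ],
)

```text
clock: 10.53
eef_pos: [0.5431, 0.0816, 0.157]
eef_rot: [[-0.231, 0.973, -0.0], [0.973, 0.231, 0.0], [0.0, -0.0, -1.0]]
contact_force: [-0.0, 0.5, 0.1]
gripper_width: 0.0001
```

```bash
python3 snap.py 15 wrist scene; python3 - <<'E'
from kin import *
w=dict(np.load("wrist15.npz"));X=topress(cloud(w).reshape(-1,3)).reshape(480,640,3);ok=w["range_z"]>0
t=118
m=ok&(X[...,2]>165)&(X[...,2]<220)
q=X[m]
if len(q): print("finger",np.percentile(q,[0,1,50,99],0).round(1))
m=ok&(abs(X[...,1])<11)&(X[...,2]>66)&(X[...,2]<150)&(abs(X[...,0])<60)
ij=np.argwhere(m)
for v in range(ij[:,0].min(),ij[:,0].max(),6):
    u=ij[ij[:,0]==v][:,1]
    if len(u): print(v,u.min(),u.max(),np.median(X[v,u],0).round(1))
E
```

```text
10.5333 tcp press [ 49.7   1.  157. ] F [-0.   0.5  0.1] w 0.0001 Fpress [ 0.5 -0.1  0.1]
finger [[ 5.640e+01 -1.370e+01  1.946e+02]
 [ 5.670e+01 -1.330e+01  1.963e+02]
 [ 6.090e+01  1.000e-01  2.101e+02]
 [ 6.200e+01  1.330e+01  2.198e+02]]
282 332 332 [ 7.8 -9.8 66.2]
288 304 333 [ 6.6 -0.4 73.8]
```

View pics/wrist15.png

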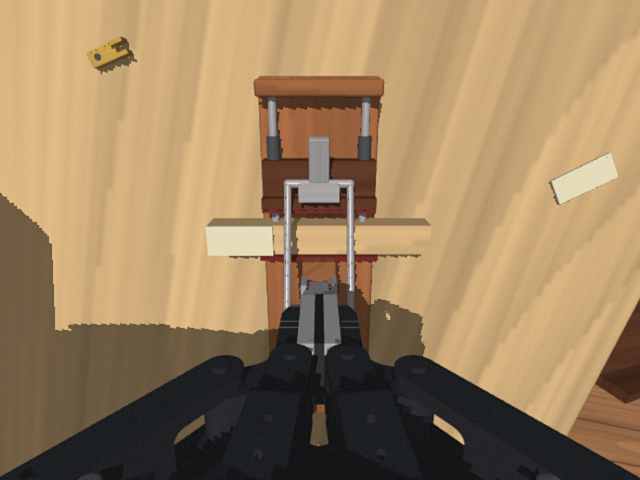

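View pics/scene15.png

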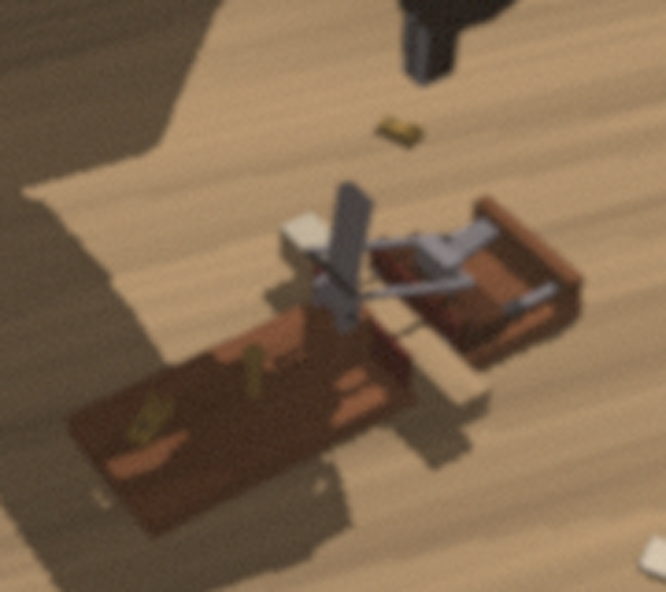

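```bash
python3 - <<'E'
from kin import *
for t in [1.73,1.6,1.5,1.4,1.2,1.0,.8,.6,.5,.4,.3,.2,.1,0,-.1]:
    g=np.array([-np.cos(t),np.sin(t)]);n=np.array([np.sin(t),np.cos(t)])
    r=[]
    for d in (65,):
        c=np.array([0,60])+d*g+5*n; r.append((c-[-10,37.7]).round(1))
    print(t,r)
E
```

```text
1.73 [array([25.2, 85.7])]
1.6 [array([16.9, 87.1])]
1.5 [array([10.4, 87.5])]
1.4 [array([ 3.9, 87.2])]
1.2 [array([-8.9, 84.7])]
1.0 [array([-20.9,  79.7])]
0.8 [array([-31.7,  72.4])]
0.6 [array([-40.8,  63.1])]
0.5 [array([-44.6,  57.9])]
0.4 [array([-47.9,  52.2])]
0.3 [array([-50.6,  46.3])]
0.2 [array([-52.7,  40.1])]
0.1 [array([-54.2,  33.8])]
0 [array([-55. ,  27.3])]
-0.1 [array([-55.2,  20.8])]
```

Call:
apply_moves(
  steps=[
    [[-1.2,0.1,2.0,0,0,0,0],[0,0,3.0,0,0,0,0],[0,0,2.2,0,0,0,0],[0,0,0,0,0,0,0],[0,0,0,0,0,0,0]],
  ],
  force=60,
)

```text
clock: 11.05
eef_pos: [0.5464, 0.0711, 0.0849]
eef_rot: [[-0.233, 0.973, -0.002], [0.973, 0.233, -0.0], [0.0, -0.002, -1.0]]
contact_force: [0.3, 0.1, 0.9]
gripper_width: 0.0002
```

```bash
python3 snap.py 16 scene
```

```text
11.05 tcp press [38.7  0.1 84.9] F [0.3 0.1 0.9] w 0.0002 Fpress [ 0.1 -0.3  0.9]
```

View pics/scene16.png

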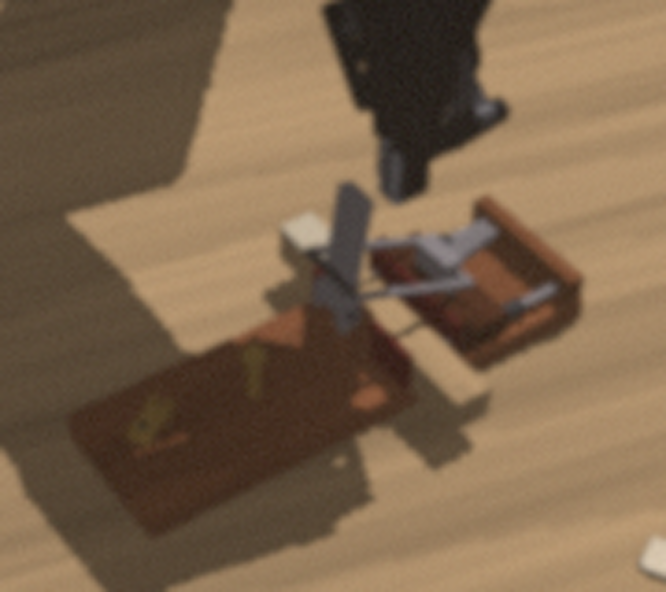

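The finger is beside the lever's pressing face and overlaps its top part. Pushing towards -x in small steps.

Call:
apply_moves(
  steps=[
    [[-0.6,0,0,0,0,0,0],[-0.6,0,0,0,0,0,0],[-0.5,0,0,0,0,0,0],[-0.5,0,-0.1,0,0,0,0],[0,0,0,0,0,0,0]],
  ],
)

```text
clock: 11.52
eef_pos: [0.5525, 0.0482, 0.0867]
eef_rot: [[-0.231, 0.973, 0.001], [0.973, 0.231, 0.0], [-0.0, 0.001, -1.0]]
contact_force: [-0.4, 0.9, 0.5]
gripper_width: 0.0003
```

Call:
apply_moves(
  steps=[
    [[-0.4,0,-0.1,0,0,0,0],[-0.4,0,0,0,0,0,0],[-0.4,0,0,0,0,0,0],[0,0,0,0,0,0,0]],
  ],
)

```text
clock: 11.85
eef_pos: [0.5547, 0.0372, 0.0869]
eef_rot: [[-0.232, 0.973, -0.0], [0.973, 0.232, 0.0], [0.0, -0.0, -1.0]]
contact_force: [1.3, 1.9, -1.2]
gripper_width: 0.0003
```

```bash
python3 snap.py 17 scene
```

```text
11.85 tcp press [ 3.8 -0.  86.9] F [ 1.3  1.9 -1.2] w 0.0003 Fpress [ 1.5 -1.7 -1.2]
```

View pics/scene17.png

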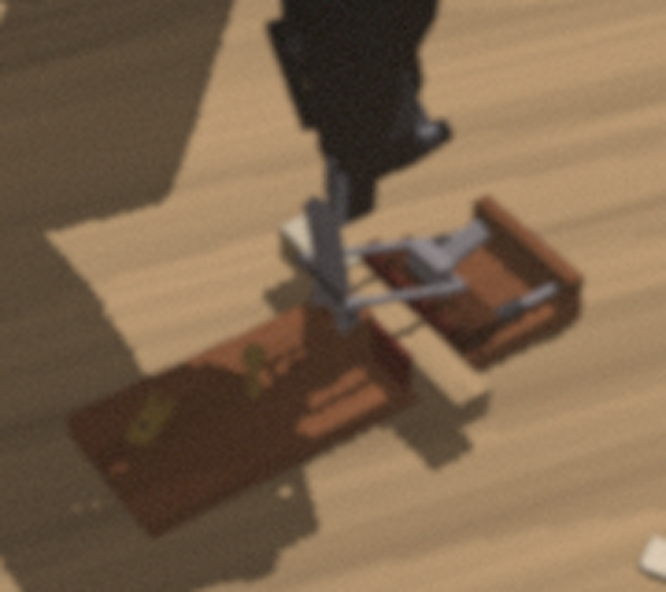

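The lever is at about 1.4 rad with only about 2 N on the tool. I'll check that the bar is still caught.

```bash
python3 snap.py 18 wrist; python3 - <<'E'
from kin import *
w=dict(np.load("wrist18.npz"));X=topress(cloud(w).reshape(-1,3)).reshape(480,640,3)
for v in range(100,215,5): print(v,X[v,319].round(1),X[v,305].round(1),X[v,340].round(1))
c=w["color"];cv2.imwrite("pics/w18z.png",cv2.resize(c[70:330,200:440,::-1],None,fx=2.3,fy=2.3,interpolation=cv2.INTER_CUBIC))
E
```

```text
11.9 tcp press [ 3.9 -0.1 87. ] F [-0.1  2.3 -0.6] w 0.0002 Fpress [ 2.3 -0.5 -0.6]
100 [85.8 -1.2 60.6] [85.8  5.5 60.5] [ 86.4 -13.4  18.4]
105 [83.5 -1.2 60.2] [83.5  5.5 59.5] [ 83.6 -12.5  36. ]
110 [81.2 -1.2 59.1] [81.2  5.6 59. ] [ 81.  -12.6  36.2]
115 [78.9 -1.2 57.9] [78.8  5.7 57.1] [ 78.5 -12.6  37.5]
120 [76.5 -1.2 56.4] [76.4  5.7 56.3] [ 75.9 -12.6  36.7]
125 [74.  -1.2 56.1] [74.   5.7 56.1] [ 73.9 -11.9  53. ]
130 [72.  -1.2 63.5] [72.   5.5 62.7] [ 72.  -11.4  63. ]
135 [69.6 -1.2 62.6] [69.6  5.6 61.6] [ 69.6 -11.5  62.3]
140 [67.3 -1.2 62.6] [67.2  5.6 62.4] [ 67.3 -11.4  63.3]
145 [64.9 -1.2 63.2] [64.9  5.6 62.6] [ 64.9 -11.5  63.2]
150 [62.5 -1.2 62.9] [62.6  5.6 63.9] [ 62.5 -11.6  62.8]
155 [58.3 -1.3 47.2] [58.3  6.2 47. ] [ 58.3 -12.4  46.7]
160 [55.8 -1.3 47.7] [55.7  6.2 47.7] [ 55.7 -12.5  47.1]
165 [53.  -1.3 46.9] [53.1  6.2 47.5] [ 52.9 -12.6  46.3]
170 [50.3 -1.3 46.4] [50.2  6.3 46.3] [ 50.4 -12.5  47.4]
175 [43.1 -1.3 18.4] [43.4  7.1 20.5] [ 43.2 -14.1  18.9]
180 [42.8 -1.3 34.7] [43.   6.6 36. ] [ 42.9 -13.3  35. ]
185 [40.9 -1.3 39.8] [40.8  6.6 39.7] [ 41.3 -13.   42.1]
190 [38.3 -1.3 41.3] [38.4  6.5 41.4] [ 38.2 -13.1  40.7]
195 [35.5 -1.3 41.2] [35.6  6.5 42. ] [ 35.6 -13.1  41.6]
200 [32.7 -1.3 41.5] [32.3  6.6 40. ] [ 32.6 -13.2  41. ]
205 [29.6 -1.3 40.8] [29.8  6.6 41.5] [ 29.4 -13.3  39.6]
210 [26.8 -1.3 41.1] [27.   6.6 41.9] [ 27.1 -13.2  42.2]
```

View pics/w18z.png

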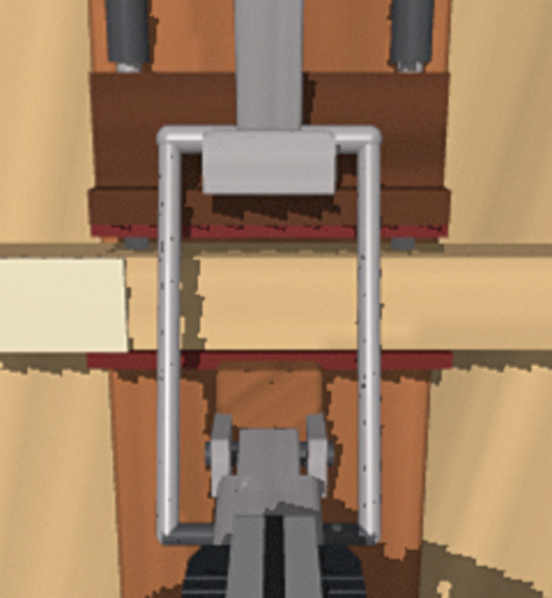

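The bar is caught under the lip, and the keeper has been drawn in about 5–6 mm (now at x 61.5–73). I'll continue along the arc.

Call:
apply_moves(
  steps=[
    [[-0.6,0,0.1,0,0,0,0],[-0.6,0,0.1,0,0,0,0],[-0.6,0,0.2,0,0,0,0],[-0.6,0,0.3,0,0,0,0],[0,0,0,0,0,0,0]],
  ],
)

```text
clock: 12.37
eef_pos: [0.5602, 0.0136, 0.0797]
eef_rot: [[-0.232, 0.973, -0.001], [0.973, 0.232, 0.0], [0.0, -0.001, -1.0]]
contact_force: [-0.1, 2.5, -1.2]
gripper_width: 0.0
```

Call:
apply_moves(
  steps=[
    [[-0.4,0,0.2,0,0,0,0],[-0.4,0,0.25,0,0,0,0],[-0.4,0,0.3,0,0,0,0],[0,0,0,0,0,0,0]],
  ],
)

```text
clock: 12.7
eef_pos: [0.563, 0.0022, 0.0723]
eef_rot: [[-0.232, 0.973, -0.0], [0.973, 0.232, -0.0], [-0.0, -0.0, -1.0]]
contact_force: [0.1, 1.0, 0.2]
gripper_width: 0.0002
```

```bash
python3 snap.py 19 scene wrist; python3 -c "
from kin import *
print(max(cv2.imread('pics/wrist19.png').shape))"
```

```text
12.7 tcp press [-32.1  -0.   72.3] F [0.1 1.  0.2] w 0.0002 Fpress [ 0.9 -0.3  0.2]
640
```

View pics/scene19.png

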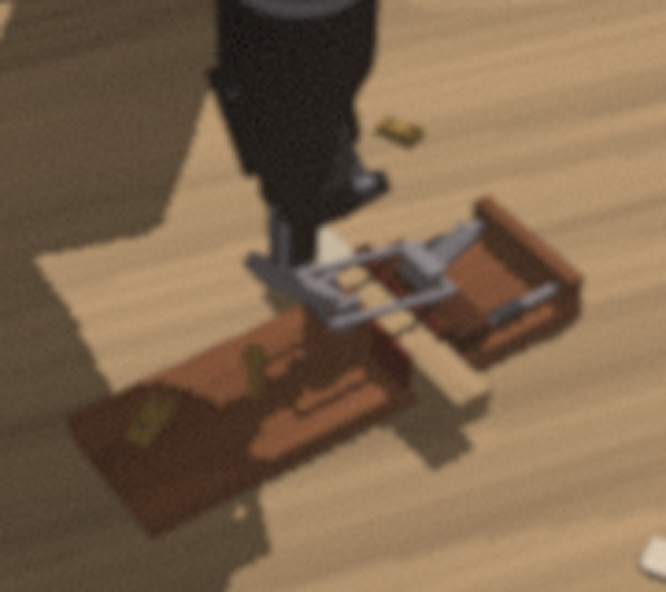

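Call:
apply_moves(
  steps=[
    [[-0.4,0,0.35,0,0,0,0],[-0.4,0,0.35,0,0,0,0],[-0.3,0,0.4,0,0,0,0],[-0.3,0,0.4,0,0,0,0],[0,0,0,0,0,0,0]],
  ],
)

```text
clock: 13.22
eef_pos: [0.5662, -0.0121, 0.0566]
eef_rot: [[-0.232, 0.973, -0.001], [0.973, 0.232, -0.0], [-0.0, -0.001, -1.0]]
contact_force: [0.0, 0.4, 0.0]
gripper_width: 0.0001
```

Call:
apply_moves(
  steps=[
    [[-0.3,0,0.3,0,0,0,0],[-0.3,0,0.3,0,0,0,0],[-0.3,0,0.3,0,0,0,0],[0,0,0,0,0,0,0]],
  ],
)

```text
clock: 13.55
eef_pos: [0.5682, -0.0206, 0.0478]
eef_rot: [[-0.232, 0.973, -0.001], [0.973, 0.232, -0.0], [0.0, -0.001, -1.0]]
contact_force: [-0.2, 0.5, 0.4]
gripper_width: -0.0001
```

```bash
python3 snap.py 20 scene wrist
```

```text
13.55 tcp press [-55.5   0.1  47.8] F [-0.2  0.5  0.4] w -0.0001 Fpress [0.6 0.1 0.4]
```

View pics/scene20.png

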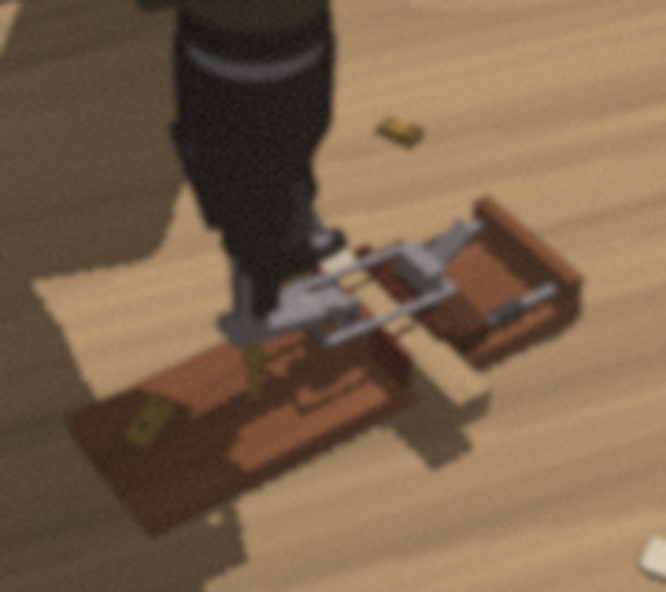

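View pics/wrist20.png

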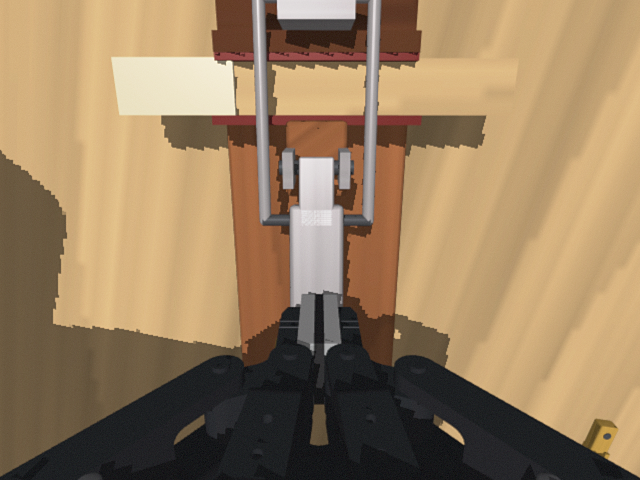

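```bash
python3 - <<'E'
from kin import *
w=dict(np.load("wrist20.npz"));X=topress(cloud(w).reshape(-1,3)).reshape(480,640,3)
q=X[225:290,302:332].reshape(-1,3);p=np.polyfit(q[:,0],q[:,2],1);print("theta",-np.arctan(p[0]),np.polyval(p,[-22,-40,-65]))
q=X[8:20,290:340].reshape(-1,3);print(np.percentile(q,[5,50,95],0))
E
```

```text
theta -0.48361622203826954 [79.39839523 69.94450937 56.81411235]
[[53.72707476 -7.54407927 61.82011746]
 [55.42696787  0.36692383 63.06676627]
 [57.09771194  8.63196384 64.24682769]]
```

```bash
python3 - <<'E'
from kin import *
w=dict(np.load("wrist20.npz"));X=topress(cloud(w).reshape(-1,3)).reshape(480,640,3)
for v in list(range(150,306,8)): print(v,X[v,318].round(1),X[v,298].round(1),X[v,340].round(1))
E
```

```text
150 [ 6.3 -0.7 54. ] [ 6.2  7.7 53.4] [ 7.  -9.6 60.9]
158 [ 4.5 -0.8 66.6] [ 2.7  7.8 52.3] [ 4.9 -9.1 70. ]
166 [ 1.3 -0.8 65.9] [ 1.1  7.2 64.7] [ 1.6 -9.3 68.6]
174 [-1.8 -0.8 66.5] [-2.5  7.4 62.2] [-1.2 -9.3 70. ]
182 [-5.  -0.8 66.4] [-7.4  7.9 52.8] [-4.3 -9.3 70.1]
190 [-8.  -0.8 67.4] [-10.9   7.9  52.8] [-10.8 -10.3  53.5]
198 [-11.1  -0.8  67.9] [-21.7   9.7  20. ] [-21.8 -12.2  19.3]
206 [-14.1  -0.8  69.2] [-14.3   7.2  68.3] [-14.6  -9.6  67. ]
214 [-17.4  -0.8  69.1] [-17.5   7.2  68.7] [-17.2  -9.5  69.6]
222 [-20.6  -0.8  69.6] [-20.4   7.2  70.4] [-20.5  -9.6  69.8]
230 [-23.4  -0.8  71.2] [-23.5   7.2  71. ] [-24.   -9.7  69.3]
238 [-27.3  -0.8  69.8] [-27.3   7.3  69.9] [-27.1  -9.7  70.2]
246 [-29.8  -0.8  72.3] [-30.4   7.3  70.7] [-30.3  -9.7  70.9]
254 [-33.4  -0.8  72. ] [-33.    7.3  72.9] [-33.7  -9.8  71. ]
262 [-37.   -0.8  71.7] [-36.8   7.4  72.1] [-36.9  -9.8  71.9]
270 [-39.8  -0.8  73.4] [-40.1   7.4  72.6] [-40.1  -9.8  72.6]
278 [-43.3  -0.8  73.4] [-43.1   7.4  73.9] [-43.1  -9.8  73.8]
286 [-46.9  -0.8  73.3] [-46.7   7.4  73.9] [-46.9  -9.9  73.3]
294 [-44.1  -0.8  86.7] [-49.5   7.4  75.5] [-50.3  -9.9  73.9]
302 [-43.4  -0.8  94.6] [-53.5   7.5  74.9] [-53.4  -9.9  75.1]
```

The plate slopes at about 0.165 rad, so the lever has snapped over centre and rests near its stop. Its top at the press point is z≈75.6 and the fingertips are at 85.5. I'll descend gently and feel for contact.

Call:
apply_moves(
  steps=[
    [[0,0,0.3,0,0,0,0],[0,0,0.2,0,0,0,0],[0,0,0.1,0,0,0,0],[0,0,0,0,0,0,0]],
  ],
)

```text
clock: 13.98
eef_pos: [0.5683, -0.0199, 0.0423]
eef_rot: [[-0.232, 0.973, -0.0], [0.973, 0.232, 0.0], [0.0, -0.0, -1.0]]
contact_force: [-0.3, -0.5, -0.4]
gripper_width: -0.0
```

Call:
apply_moves(
  steps=[
    [[0,0,0.1,0,0,0,0],[0,0,0.05,0,0,0,0],[0,0,0,0,0,0,0]],
  ],
)

```text
clock: 14.23
eef_pos: [0.5684, -0.02, 0.041]
eef_rot: [[-0.232, 0.973, -0.0], [0.973, 0.232, 0.0], [0.0, -0.0, -1.0]]
contact_force: [-0.2, -0.6, 1.0]
gripper_width: -0.0
```

Call:
apply_moves(
  steps=[
    [[0,0,0.05,0,0,0,0],[0,0,0.05,0,0,0,0],[0,0,0,0,0,0,0]],
  ],
)

```text
clock: 14.48
eef_pos: [0.5684, -0.02, 0.04]
eef_rot: [[-0.232, 0.973, -0.0], [0.973, 0.232, 0.0], [0.0, -0.0, -1.0]]
contact_force: [0.0, 0.2, -0.6]
gripper_width: -0.0
```

Call:
apply_moves(
  steps=[
    [[0,0,0.05,0,0,0,0],[0,0,0.05,0,0,0,0],[0,0,0,0,0,0,0]],
  ],
)

```text
clock: 14.73
eef_pos: [0.5684, -0.02, 0.039]
eef_rot: [[-0.232, 0.973, -0.0], [0.973, 0.232, 0.0], [0.0, -0.0, -1.0]]
contact_force: [-0.0, -0.1, -0.2]
gripper_width: -0.0001
```

Call:
apply_moves(
  steps=[
    [[0,0,0.05,0,0,0,0],[0,0,0,0,0,0,0]],
  ],
)

```text
clock: 14.9
eef_pos: [0.5684, -0.02, 0.0385]
eef_rot: [[-0.232, 0.973, -0.0], [0.973, 0.232, 0.0], [0.0, -0.0, -1.0]]
contact_force: [0.4, -0.6, -0.6]
gripper_width: -0.0004
```

Call:
apply_moves(
  steps=[
    [[0,0,0.05,0,0,0,0],[0,0,0,0,0,0,0]],
  ],
)

```text
clock: 15.07
eef_pos: [0.5684, -0.02, 0.038]
eef_rot: [[-0.232, 0.973, -0.0], [0.973, 0.232, -0.0], [0.0, -0.0, -1.0]]
contact_force: [0.2, -0.7, -0.1]
gripper_width: 0.0001
```

Call:
apply_moves(
  steps=[
    [[0,0,0.05,0,0,0,0],[0,0,0,0,0,0,0]],
  ],
)

```text
clock: 15.23
eef_pos: [0.5684, -0.02, 0.0375]
eef_rot: [[-0.232, 0.973, -0.0], [0.973, 0.232, -0.0], [0.0, -0.0, -1.0]]
contact_force: [0.1, 0.5, 0.3]
gripper_width: -0.0002
```

Call:
apply_moves(
  steps=[
    [[0,0,0.05,0,0,0,0],[0,0,0,0,0,0,0]],
  ],
)

```text
clock: 15.4
eef_pos: [0.5684, -0.02, 0.037]
eef_rot: [[-0.232, 0.973, -0.0], [0.973, 0.232, -0.0], [0.0, -0.0, -1.0]]
contact_force: [0.3, -0.4, -0.9]
gripper_width: 0.0001
```

Call:
apply_moves(
  steps=[
    [[0,0,0.05,0,0,0,0],[0,0,0,0,0,0,0]],
  ],
)

```text
clock: 15.57
eef_pos: [0.5684, -0.02, 0.0365]
eef_rot: [[-0.232, 0.973, -0.0], [0.973, 0.232, 0.0], [0.0, -0.0, -1.0]]
contact_force: [-0.5, -0.4, -0.7]
gripper_width: -0.0002
```

```bash
python3 snap.py 21 wrist; python3 - <<'E'
from kin import *
w=dict(np.load("wrist21.npz"));X=topress(cloud(w).reshape(-1,3)).reshape(480,640,3)
for v in range(215,330,8): print(v,X[v,318].round(1),X[v,296].round(1),X[v,340].round(1))
r=[(X[v,303:333,0].mean(),np.median(X[v,303:333,2])) for v in range(212,285)];r=np.array(r);r=r[abs(r[:,1]-72)<8];p=np.polyfit(r[:,0],r[:,1],1);print(p,np.arctan(-p[0]))
for u in (298,300,340,343):
  print(u,[(v,X[v,u].round(1).tolist()) for v in range(296,330,4)])
E
```

```text
15.5667 tcp press [-55.   -0.2  36.5] F [-0.5 -0.4 -0.7] w -0.0002 Fpress [-0.3  0.6 -0.7]
215 [-15.1  -0.9  66.2] [-15.5   7.4  64.9] [-15.5  -9.3  64.9]
223 [-18.3  -0.9  66.2] [-18.1   7.4  66.9] [-18.1  -9.3  66.8]
231 [-21.5  -0.9  66. ] [-21.3   7.4  66.7] [-21.5  -9.4  66. ]
239 [-24.8  -1.   65.8] [-25.1   7.6  64.9] [-24.8  -9.4  65.9]
247 [-27.9  -1.   66.3] [-27.9   7.6  66.3] [-28.2  -9.5  65.6]
255 [-31.3  -1.   66. ] [-31.3   7.6  66. ] [-31.8  -9.6  64.7]
263 [-35.1  -1.   64.9] [-34.4   7.6  66.7] [-34.8  -9.6  65.5]
271 [-38.   -1.   66.1] [-37.9   7.7  66.4] [-38.1  -9.7  66. ]
279 [-41.9  -1.   65.1] [-41.8   7.8  65.5] [-41.3  -9.7  66.4]
287 [-45.6  -1.   64.8] [-45.2   7.9  65.6] [-45.   -9.8  66. ]
295 [-43.2  -1.   76.9] [-48.1   7.9  66.9] [-49.   -9.9  65.1]
303 [-43.3  -1.   83.2] [-52.3   8.   65.6] [-52.3  -9.9  65.5]
311 [-43.9  -1.   88.1] [-47.4   7.1  81.6] [-47.5  -9.1  81.3]
319 [ 23.9  -1.  214.3] [-46.8   6.7  88.4] [-47.3  -8.7  87.6]
327 [-43.6  -1.   99.4] [-47.4   6.5  92.9] [-47.1  -8.4  93.3]
[2.34736335e-03 6.61254771e+01] -0.00234735903933
[... 321 characters left out ...]
2.3, 6.3, 66.5]), (308, [-43.2, 5.3, 87.1]), (312, [-43.3, 5.2, 89.9]), (316, [-43.2, 5.1, 92.8]), (320, [-43.4, 5.0, 95.1]), (324, [-43.6, 4.9, 97.4]), (328, [-43.0, 4.7, 100.9])]
340 [(296, [-49.4, -9.9, 65.2]), (300, [-50.7, -9.9, 66.0]), (304, [-53.2, -10.0, 64.7]), (308, [-47.3, -9.2, 79.4]), (312, [-47.2, -9.0, 82.6]), (316, [-47.4, -8.9, 85.2]), (320, [-48.0, -8.8, 87.1]), (324, [-47.5, -8.6, 90.6]), (328, [-47.2, -8.4, 93.8])]
343 [(296, [-71.8, -14.2, 19.5]), (300, [-74.6, -14.3, 18.7]), (304, [-76.8, -14.4, 19.0]), (308, [-47.4, -10.3, 79.3]), (312, [-47.1, -10.1, 82.9]), (316, [-47.4, -9.9, 85.2]), (320, [-47.3, -9.8, 88.3]), (324, [-47.0, -9.6, 91.5]), (328, [-47.2, -9.4, 93.8])]
```

View pics/wrist21.png

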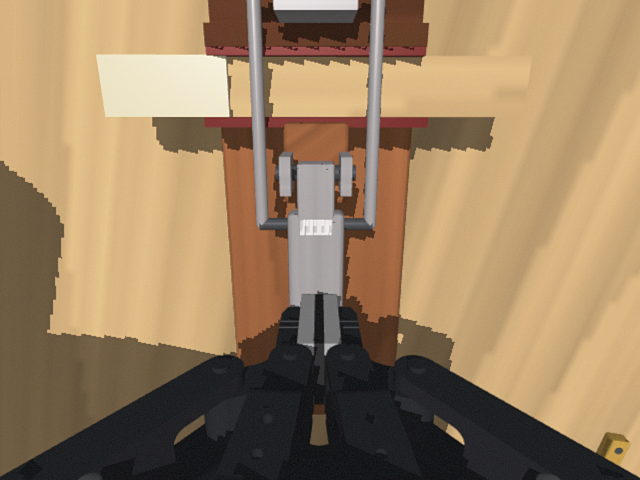

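The lever has now settled level (θ≈0.0, plate top z≈65), leaving about a 9 mm gap. I'll shift 1 cm out so the pad centre presses about 64 mm from the pivot, then go down.

Call:
apply_moves(
  steps=[
    [[-0.5,0,0.2,0,0,0,0],[-0.5,0,0.2,0,0,0,0],[0,0,0.1,0,0,0,0],[0,0,0,0,0,0,0],[0,0,0,0,0,0,0]],
  ],
)

```text
clock: 16.03
eef_pos: [0.5707, -0.0298, 0.0314]
eef_rot: [[-0.232, 0.973, -0.0], [0.973, 0.232, 0.0], [0.0, -0.0, -1.0]]
contact_force: [0.1, -0.1, -0.2]
gripper_width: -0.0
```

Call:
apply_moves(
  steps=[
    [[0,0,0.05,0,0,0,0],[0,0,0.05,0,0,0,0],[0,0,0,0,0,0,0],[0,0,0,0,0,0,0]],
  ],
)

```text
clock: 16.37
eef_pos: [0.5708, -0.0297, 0.0307]
eef_rot: [[-0.232, 0.973, 0.0], [0.973, 0.232, -0.0], [-0.0, 0.0, -1.0]]
contact_force: [-1.0, 0.4, 0.8]
gripper_width: 0.0003
```

Call:
apply_moves(
  steps=[
    [[0,0,0.05,0,0,0,0],[0,0,0.05,0,0,0,0],[0,0,0,0,0,0,0],[0,0,0,0,0,0,0]],
  ],
)

```text
clock: 16.7
eef_pos: [0.5709, -0.0297, 0.0303]
eef_rot: [[-0.232, 0.973, 0.001], [0.973, 0.232, -0.0], [-0.0, 0.001, -1.0]]
contact_force: [-3.3, -0.3, 9.5]
gripper_width: 0.0
```

Contact at about 9.5 N. Adding small increments.

Call:
apply_moves(
  steps=[
    [[0,0,0.05,0,0,0,0],[0,0,0,0,0,0,0],[0,0,0,0,0,0,0]],
  ],
)

```text
clock: 16.95
eef_pos: [0.571, -0.0297, 0.0302]
eef_rot: [[-0.232, 0.973, 0.001], [0.973, 0.232, -0.0], [-0.0, 0.001, -1.0]]
contact_force: [-5.6, 0.0, 12.4]
gripper_width: 0.0001
```

```bash
python3 snap.py 22 wrist scene; python3 - <<'E'
from kin import *
w=dict(np.load("wrist22.npz"));X=topress(cloud(w).reshape(-1,3)).reshape(480,640,3)
r=np.array([(X[v,306:330,0].mean(),np.median(X[v,306:330,2])) for v in range(190,280)]);r=r[(abs(r[:,1]-68)<12)&(r[:,0]<-14)];p=np.polyfit(r[:,0],r[:,1],1);print(p,np.arctan(-p[0]))
E
```

```text
16.95 tcp press [-65.   -0.5  30.2] F [-5.6  0.  12.4] w 0.0001 Fpress [ 1.3  5.4 12.4]
[8.49655499e-03 6.60074293e+01] -0.00849635054193114
```

View pics/scene22.png

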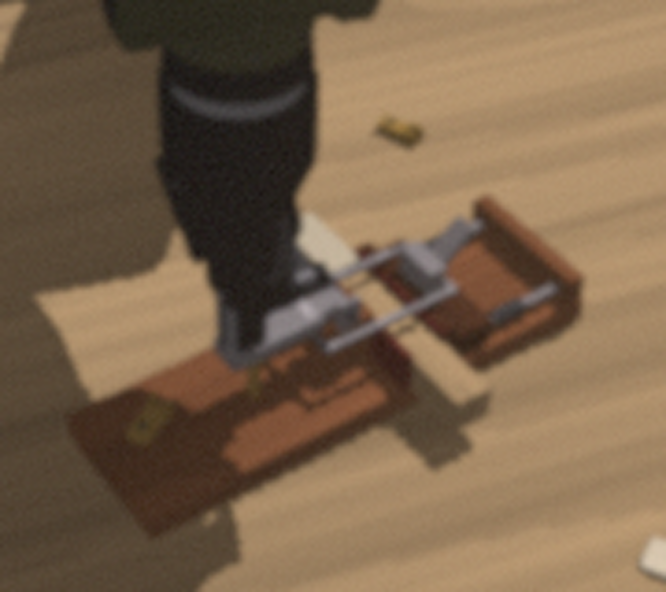

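Call:
apply_moves(
  steps=[
    [[0,0,0.05,0,0,0,0],[0,0,0,0,0,0,0],[0,0,0,0,0,0,0]],
  ],
)

```text
clock: 17.3
eef_pos: [0.5711, -0.0297, 0.0301]
eef_rot: [[-0.232, 0.973, 0.001], [0.973, 0.232, -0.0], [-0.0, 0.001, -1.0]]
contact_force: [-6.5, 0.6, 17.5]
gripper_width: -0.0001
```

Call:
apply_moves(
  steps=[
    [[0,0,0,0,0,0,0],[0,0,0,0,0,0,0],[0,0,0,0,0,0,0]],
  ],
)

```text
clock: 17.55
eef_pos: [0.5711, -0.0297, 0.0301]
eef_rot: [[-0.232, 0.973, 0.001], [0.973, 0.232, -0.0], [-0.0, 0.001, -1.0]]
contact_force: [-8.2, 1.0, 17.0]
gripper_width: -0.0001
```

About 18 N, steady. Holding for over a second.

Call:
apply_moves(
  steps=[
    [[0,0,0,0,0,0,0],[0,0,0,0,0,0,0],[0,0,0,0,0,0,0],[0,0,0,0,0,0,0],[0,0,0,0,0,0,0]],
  ],
)

```text
clock: 17.97
eef_pos: [0.5711, -0.0297, 0.0301]
eef_rot: [[-0.232, 0.973, 0.001], [0.973, 0.232, -0.0], [-0.0, 0.001, -1.0]]
contact_force: [-7.2, 1.2, 18.2]
gripper_width: -0.0
```

Call:
apply_moves(
  steps=[
    [[0,0,0,0,0,0,0],[0,0,0,0,0,0,0],[0,0,0,0,0,0,0],[0,0,0,0,0,0,0],[0,0,0,0,0,0,0]],
  ],
)

```text
clock: 18.38
eef_pos: [0.5711, -0.0297, 0.0301]
eef_rot: [[-0.232, 0.973, 0.001], [0.973, 0.232, -0.0], [-0.0, 0.001, -1.0]]
contact_force: [-7.9, -0.1, 17.0]
gripper_width: 0.0001
```

Call:
apply_moves(
  steps=[
    [[0,0,0,0,0,0,0],[0,0,0,0,0,0,0],[0,0,0,0,0,0,0],[0,0,0,0,0,0,0],[0,0,0,0,0,0,0]],
  ],
)

```text
clock: 18.8
eef_pos: [0.5711, -0.0297, 0.0301]
eef_rot: [[-0.232, 0.973, 0.001], [0.973, 0.232, -0.0], [-0.0, 0.001, -1.0]]
contact_force: [-7.1, 0.4, 17.4]
gripper_width: 0.0001
```

```bash
python3 snap.py 23 wrist; python3 - <<'E'
from kin import *
w=dict(np.load("wrist23.npz"));X=topress(cloud(w).reshape(-1,3)).reshape(480,640,3)
for v in range(190,310,10): print(v,X[v,318].round(1),X[v,300].round(1))
E
```

```text
18.8 tcp press [-65.   -0.5  30.1] F [-7.1  0.4 17.4] w 0.0001 Fpress [ 2.   6.8 17.4]
190 [-14.2  -1.2  66.7] [-14.4   5.2  65.7]
200 [-17.9  -1.2  66.4] [-18.    5.2  66. ]
210 [-22.   -1.3  64.8] [-21.7   5.2  65.9]
220 [-25.4  -1.3  66. ] [-25.7   5.3  64.9]
230 [-29.2  -1.3  65.9] [-29.    5.3  66.8]
240 [-33.7  -1.3  64. ] [-32.8   5.3  66.8]
250 [-37.5  -1.3  64.4] [-37.    5.4  66.1]
260 [-40.9  -1.3  66.2] [-40.7   5.4  66.7]
270 [-45.2  -1.3  65.5] [-45.6   5.6  64.6]
280 [-49.2  -1.3  65.8] [-49.3   5.6  65.7]
290 [-53.5  -1.3  65.6] [-53.7   5.7  65.2]
300 [-53.5  -1.3  74.2] [-57.8   5.7  65.5]
```

View pics/wrist23.png

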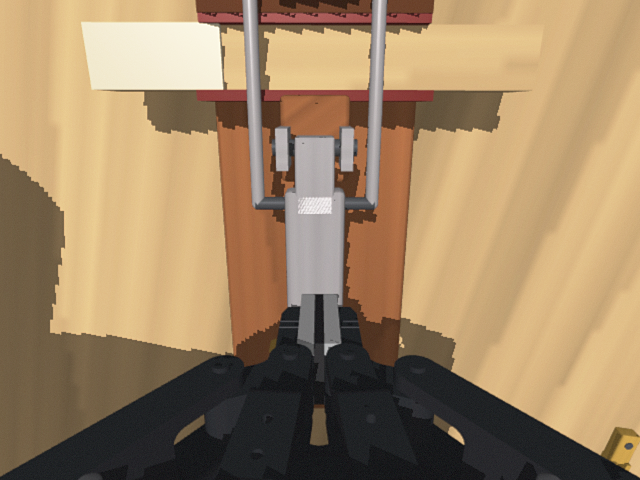

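Pressed at 17–19 N for about 1.8 s, with the lever rigid on its stop. Now lifting off.

Call:
apply_moves(
  steps=[
    [[0,0,-0.1,0,0,0,0],[0,0,-0.2,0,0,0,0],[0,0,-1,0,0,0,0],[0,0,-3,0,0,0,0],[0,0,-3.5,0,0,0,0]],
  ],
)

```text
clock: 19.27
eef_pos: [0.5696, -0.0296, 0.1063]
eef_rot: [[-0.232, 0.973, -0.004], [0.973, 0.232, 0.0], [0.001, -0.004, -1.0]]
contact_force: [1.1, 0.7, 1.3]
gripper_width: 0.0
```

Call:
apply_moves(
  steps=[
    [[0,0,-3.5,0,0,0,0],[0,0,-3.5,0,0,0,0],[0,0,-3.5,0,0,0,0],[0,0,0,0,0,0,0],[0,0,0,0,0,0,0]],
  ],
)

```text
clock: 19.68
eef_pos: [0.5714, -0.0298, 0.214]
eef_rot: [[-0.232, 0.973, 0.004], [0.973, 0.232, -0.0], [-0.001, 0.004, -1.0]]
contact_force: [-0.2, 0.8, -1.4]
gripper_width: 0.0
```

```bash
python3 snap.py 24 wrist scene top; python3 - <<'E'
from kin import *
w=dict(np.load("wrist24.npz"));X=topress(cloud(w).reshape(-1,3)).reshape(480,640,3);ok=w["range_z"]>0
m=ok&(abs(X[...,1])<9)&(X[...,0]>-60)&(X[...,0]<-16)&(X[...,2]>50)&(X[...,2]<85)
q=X[m];p=np.polyfit(q[:,0],q[:,2],1);print("lever",len(q),-np.arctan(p[0]),np.polyval(p,-40))
m=ok&(abs(X[...,1])<13)&(X[...,2]>59)&(X[...,2]<66)&(X[...,0]>45)&(X[...,0]<90)
q=X[m];print("keeper top",len(q),np.percentile(q,[2,50,98],0).round(1))
m=ok&(abs(abs(X[...,1])-18)<3)&(X[...,2]>46)&(X[...,0]>60)&(X[...,0]<90)
q=X[m];print("bar ends",len(q),np.percentile(q,[2,50,98],0).round(1) if len(q) else 0)
E
```

```text
19.6833 tcp press [-65.2  -0.8 214. ] F [-0.2  0.8 -1.4] w 0.0 Fpress [ 0.9  0.  -1.4]
lever 1202 -0.004176884732907082 65.93060950460031
keeper top 961 [[ 54.6 -12.2  59.6]
 [ 63.2   0.3  62.9]
 [ 76.2  12.2  65.4]]
bar ends 149 [[ 60.7 -20.8  52.7]
 [ 64.2  15.3  55.1]
 [ 67.8  20.7  56.8]]
```

View pics/wrist24.png

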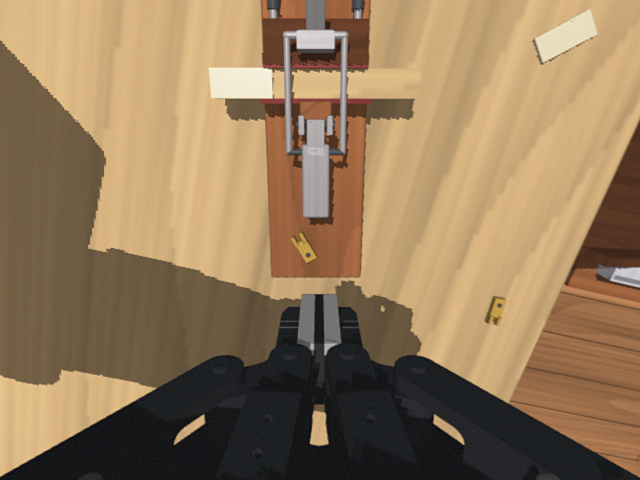

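View pics/top24.png

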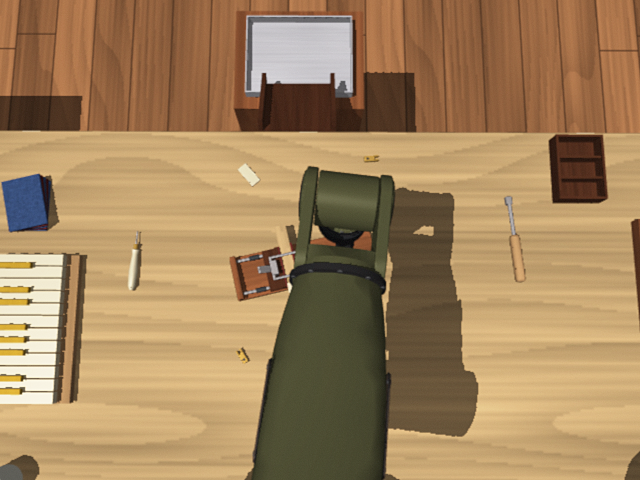

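The lever stays at about 0.00 rad, untouched. The keeper is drawn in about 11.5 mm (front edge x 54.6) and the bar is under its lip. The bystanders lie where they were, so I'm handing in.

```bash
python3 -c "
from bench import robot
print(robot.close_job())"
```

```text
the job is handed in; nothing more can be done
None
```

The press's draw latch is closed and holding, and the job was handed in at about 20 s of the 72 s allowed. No verdict was reported.

**What I did**
- **Hooking:** I gripped the bail tab, pulled the lever forward to about 2.1 rad and lowered the crossbar behind the keeper. I drew it back until the force rose to 7 N, with the bar about 0.5 mm from the seat along the press, then let go.
- **Closing:** I pushed the lever over centre with the shut fingers and felt for the stop.
- **Pressing:** I held the lever on its stop with about 17–18 N downward (18–20 N in all) for roughly 1.5 s. The ramp before that was above 12 N. No reading passed 20 N, well under the 35 N limit.

**Last checks, after lifting off**
- The lever rested at about 0.00 rad with nothing touching it.
- The keeper was drawn in about 11–12 mm.
- The bar was at the seat under the lip, to within about 1 mm.
- The key top, flanges and tools looked unmoved in the pictures; I did not measure their positions.

**What disagreed**
- **Fingertip offset:** The real fingertips sit about 35–38 mm behind the reported TCP. Two cameras and one empty closing showed this, and I corrected for it.
- **Sideways force:** There was an unexplained sideways force of about 7 N during the press.
- **Early lever reading:** A depth reading of 0.165 rad was taken while the lever was still settling. It came to rest level.

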